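Close the paper cutter and lock its blade arm

TASK

Make the paper cutter safe for the night: press down the catch at the hinge that keeps the blade arm up, then bring the arm fully down. Fetch the lock plate, tilt it to work its oblong eye past the wide T-head of the stud that now stands up through the arm's bracket, lay it flat on the bracket under the head, either way round, and let go. Leave the other things on the bench where they are.

Things in the scene. Friction and masses are not known exactly. Their poses are not given: they have to be found in the camera images.
- cutter: the paper cutter, fixed to the table: grey base 372 x 350 mm, white bed, grey blade arm along the bed's edge nearest the robot. Origin on the table under the middle of the arm; z up, y level along the blade from hinge to handle, x level from the robot's side towards the bed. Arm bar 24 mm wide along x about x = 0, its top 92 mm above the table when down.
- stud (a point): centre of the underside of the lock stud's T-head, on the neck's axis, 60 mm above the table, at x -78, y +55 mm of the cutter, with the cutter's axes. The head is a bar 62 mm long along y, 14 mm wide along x and 8 mm thick, on an upright round neck 12 mm in diameter.
- bracket (a point): centre of the window in the flat steel bracket fixed to the blade arm's side, on its top face. Bracket 150 mm along the arm, reaching 26 mm beyond this point towards the robot, 8 mm thick; window 72 x 24 mm. When the arm is down the stud's neck and head stand up through the window and the top face is level, 36 mm above the table and 24 mm below the underside of the head. Axes turn with the arm.
- blade_hinge (a point): point on the blade arm's hinge axis (the cutter's x axis direction), at x 0, y -160, z 72 mm of the cutter, with the cutter's axes.
- handle (a point): centre of the top face of the blade arm's black handle (110 mm long, 34 mm wide, 30 mm thick), 330 mm from the hinge axis along the arm and 19 mm above the arm's centre line. Axes are the cutter's, turned with the arm.
- blade_arm (a joint): angle of the blade arm in rad: 0 fully down (firm stop), grows as the handle goes up, at most 0.8. A stiff hinge: the arm stays wherever it is left and goes down under a push of 1 to 5 N on the handle. While the catch is engaged it cannot go below about 0.45.
- catch_tab (a point): centre of the top of the safety catch's flat steel thumb tab (62 mm along the cutter's y, 36 mm wide) that sticks out at the hinge end of the cutter, 81 mm above the table when engaged. The catch turns about an axis along the cutter's x, then 60 mm from this point towards the handle (+y) and 51 mm below it; pressed, the tab swings down and outwards. Axes turn with the catch.
- catch (a joint): angle of the safety catch in rad: 0 engaged, grows as its tab is pressed down, at most 0.6 (stop). The arm is free above 0.45. It stays where it is left and moves under 1 to 4 N on the tab.
- plate_eye (a point): centre of the lock plate's oblong eye, half-way through the plate. The lock plate is loose, flat steel, 150 x 46 x 6 mm, 0.2 to 0.35 kg, lying flat on the bench; x runs along it from grip to eye, y across, z up. The through eye is 50 mm long (x), 22 mm wide (y); 14 mm of plate lie beyond its end and 12 mm at each side.
- plate_grip (a point): centre, half-way up, of the lock plate's upright black grip: 56 mm long along the plate, 12 mm thick, 48 mm high, standing on the plate's top face; 72 mm behind the centre of the eye (x -72 mm) and 27 mm above it. Axes as plate_eye.
- lock_plate: the whole lock plate; origin at the middle of its underside, half-way along between eye and grip centres. Axes as plate_eye.
- paint_tin: a thing to leave where it is: closed flat tin box 152 x 68 x 26 mm, lying flat; origin at the centre of its underside
- brush_jar: a thing to leave where it is: glass jar of brushes, 80 mm across, about 260 mm tall with the brushes; origin at the centre of its underside
- bottle: a thing to leave where it is: white plastic bottle, 72 mm across, 190 mm tall; origin at the centre of its underside
- mug: a thing to leave where it is: white mug, 80 mm across, 90 mm tall; origin at the centre of its underside
- paint_jar: a thing to leave where it is: blue paint jar with white lid, 60 mm across, 62 mm tall; origin at the centre of its underside
- glue_jar: a thing to leave where it is: amber glass jar with black lid, 56 mm across, 75 mm tall; origin at the centre of its underside
- flat_brush: a thing to leave where it is: wide flat brush lying down, 190 mm long, 46 mm wide, 14 mm high; origin at the centre of its underside
There are look-alikes about, which are no part of the job. Of the things like the lock_plate, leave any that is pink or yellow; of the rest the larger one is meant.

How it is judged:
On the way, in this order (a step that is already met when the one before it is completed fails the run):
1. the safety catch is pressed down while the blade arm is still up (value of joint catch above 0.45 rad and value of joint blade_arm above 0.4 rad), for 0.1 s.
2. the blade arm is fully down (value of joint blade_arm below 0.03 rad), for 0.2 s.
3. the lock plate is lifted off the bench (height (world z) of plate_grip above 0.07 m), for 0.1 s.
4. the lock plate is at the stud, tilted more than 15 degrees (angle between plate_eye's own z axis and vertical above 0.26 rad and distance between plate_eye and stud below 0.035 m), for 0.05 s.
At the end, for the whole second after the job is handed in: blade arm fully down (under 0.03 rad); lock plate at rest, level within 4.5 degrees, on the bracket with the neck through its eye and the T-head above: the eye's centre 10 to 28 mm below the head's underside, within 10 mm of the neck's axis across the cutter and 24 mm along it (value of joint blade_arm below 0.03 rad and z of plate_eye in the frame of stud between -0.028 and -0.01 m and x of plate_eye in the frame of stud between -0.01 and 0.01 m and y of plate_eye in the frame of stud between -0.024 and 0.024 m and angle between plate_eye's own z axis and vertical below 0.08 rad and linear speed of lock_plate below 0.02 m/s); the robot touches nothing.
It fails at once if another thing on the bench is pushed more than 4 cm away or knocked over (distance of any of paint_tin, brush_jar, bottle, mug, paint_jar, glue_jar, flat_brush from where it was at the start of the episode above 0.04 m or angle between any of paint_tin, brush_jar, bottle, mug, paint_jar, glue_jar, flat_brush's own z axis and vertical above 0.5 rad).
It also fails if it takes over 69 s, if anything falls off the work surface, if the arm or the gripper's body presses on something with over 40 N, if the wrist force passes 120 N, or if a joint passes its speed limit or range.

ROBOT

A 7-joint arm with a two-finger parallel gripper is mounted at the origin on the work surface. World frame = base frame: x ahead of the robot, y to its left, z up, the work surface at z = 0. Lengths are in m, angles in rad, forces in N, time in s.
With the tool pointing down it reaches from about 0.4 to 0.875 m from the base axis. Payload 6.5 kg.
Tool frame: the origin (TCP) lies midway between the tips of the shut fingers; the grasp point (between the pads) lies robot.grip_point_offset behind it (robot.grip_point_offset is the distance from the TCP to the grasp point, in m); z points along the fingers, x is the direction in which the jaws open and shut, and the axes are right-handed (so a half turn about z gives the same grasp; the last joint's range is limited). The gripper opens to 85 mm and grips with 20 to 120 N. Pads are 22 mm wide; open, the fingers measure 114 mm over their backs; the gripper's body (76 mm by 85 mm) begins 54 mm behind the grasp point. The pads swing forward as they close: fully open they stand 13 mm farther back than shut.
Start: joints at [-1.369, 0.536, -0.004, 1.538, 0.003, 1.067, -0.071], TCP at [0.172, 0.627, 0.231] pointing down, gripper open.
Joint ranges: [-2.7, 2.7], [-0.37, 2.16], [-1.27, 1.26], [0.24, 2.4], [-1.31, 4.45], [0.19, 1.91], [-2.76, 2.76]. Speed limits (rad/s): [2.39, 2.39, 3.14, 3.14, 3.14, 3.14, 3.14].

INTERFACE

Orientations are given as a unit quaternion [x, y, z, w].
In Python, from bench import readout, snapshot, camera_params, robot gives the robot as it stands.
- The arm moves only by the shell command python3 -m handwheel 'ROWS' [FORCE]. ROWS is JSON, a list of rows, each a list of 3 entries, a list of its own where there are three numbers: the opening, from 0 (shut) to 1 (fully open), then the shift along the tool's x, y, z in m, then the turn about the tool's z in rad. A call has 1 to 5 rows; each row is the pose to reach, as a shift and turn from the pose measured when the call began, along the tool's axes at that moment; what a row does not reach only later rows make up. A row lasts 1/12 s, in which the tool goes at most 41.7 mm and 7.16 degrees, less where a joint would pass 70% of its speed; a pose out of reach is approached as far as the arm can. A call with a gripper value outside its range is refused whole. The fingers move at their own pace and stop on an object; FORCE is the grip in N (left out, the last holds). Time passes only in rows, so rows that repeat a pose let the fingers close. It gives the time, the measured TCP pose, the force and the opening at its end, in the units of the state.
- readout.observe(): the state, without advancing time (a new reading comes with each control period).
- snapshot(name): name is "side" or "top" or "wrist"; returns the picture (480x640x3 uint8, red, green, blue); there is no depth.
- camera_params(name): a dict with "intrinsics" (3x3 intrinsics, pixels), "world_to_cam" (4x4, takes a point from world to camera coordinates). Camera axes: x right, y down, z forward; pixel columns grow to the right and rows downward; lengths in m; the calibration is good to about 2 mm. A picture is of the moment at which its call begins: read the wrist's pose just before it. camera_params takes no time and is no camera call; for the wrist camera it gives the pose at the moment of the call.
- robot.finish_job(): hands the job in, once; it reports no verdict.
The state is a dict: "time_s": time; "joint_positions": joint angles; "dq": joint speeds; "tau": joint torques, N m; "tcp_pos": TCP position; "tool_rot": TCP orientation; "contact_force": force on the tool from outside, world axes, zero at the start; "wrist_torque": the same for the moment, N m; "opening": finger opening in m.
Only numpy, scipy, OpenCV 4.12 (cv2) and the standard library are available. Lean on these libraries where they do the work, as an engineer would, in place of code of your own. Each camera call takes 0.05 s, during which the arm holds its last target. There are 200 camera calls.

## Working session

There is one attempt and no reset: what is moved stays moved. The work goes in short steps, Python scripts to look and compute and a shell command to move; the robot and the scene stay as the last step left them, time stands still between calls to the robot, and variables do not carry over. Pictures are saved under pics/ and viewed, about 8 in all and at most 12, crops included, and the job is handed in when it is done.

```bash
ls; mkdir -p pics
python3 - <<'E'
from bench import readout, snapshot, camera_params, robot
import cv2
print(readout.observe()); print(robot.grip_point_offset)
for n in("top","side"):
    cv2.imwrite(f"pics/{n}0.png",snapshot(n)[:,:,::-1]); p=camera_params(n); print(n,p["intrinsics"],p["world_to_cam"])
E
```

```text
pics
{'time_s': 0.0, 'joint_positions': array([-1.36921628,  0.537198  , -0.00442386,  1.53884671,  0.00257184,
        1.06726952, -0.07121935]), 'dq': array([ 0.00077769, -0.00078448, -0.00106176, -0.00196591,  0.00163653,
       -0.00113873, -0.00113949]), 'tau': array([-4.52063773e-06, -5.83426630e+01,  1.04859620e+00, -2.59095293e+01,
        1.23489663e-02,  9.73564078e-03, -4.67536580e-06]), 'tcp_pos': array([0.17183948, 0.62623879, 0.23040287]), 'tool_rot': array([ 7.95161943e-01,  6.06396528e-01, -6.47848240e-04,  5.62480960e-04]), 'contact_force': array([-0.67130698,  0.66050652, -0.13975799]), 'wrist_torque': array([ 0.00108107, -0.02454515, -0.00848958]), 'opening': 0.08520853571529409}
0.0187
top [[490.36331744   0.         315.46182345]
 [  0.         490.36331744 235.86437336]
 [  0.           0.           1.        ]] [[ 1.31370424e-02 -9.99913164e-01 -1.04087791e-03 -8.08582455e-02]
 [-9.95038572e-01 -1.29703171e-02 -9.86408185e-02  4.66590005e-01]
 [ 9.86187524e-02  2.33156228e-03 -9.95122558e-01  1.40566725e+00]
 [ 0.00000000e+00  0.00000000e+00  0.00000000e+00  1.00000000e+00]]
side [[546.9485922    0.         312.26196014]
 [  0.         546.9485922  232.59002817]
 [  0.           0.           1.        ]] [[-0.40239956 -0.91541653  0.00933713  0.11435648]
 [-0.52823036  0.22384559 -0.819064    0.30807785]
 [ 0.74769464 -0.33452314 -0.57362617  1.5405449 ]
 [ 0.          0.          0.          1.        ]]
```

View pics/top0.png

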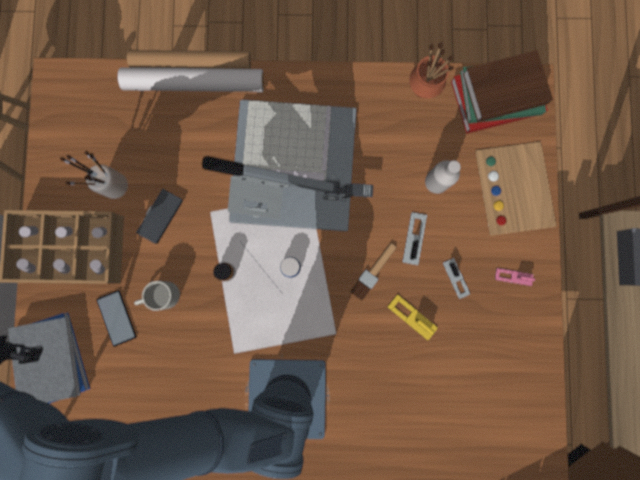

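View pics/side0.png

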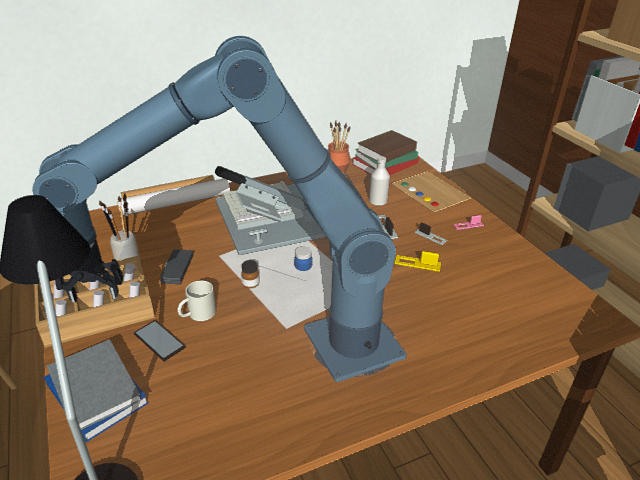

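The top view shows the cutter (base corners ≈(240,100), (357,107), (348,230), (230,222)), with the handle at (222,165), the hinge and catch at (360,190) and the stud at (257,209). The larger grey plate is at (414,238), and its grip is towards the robot. The side view shows the arm up, and the robot hides the plate.

Run:
```python
import cv2
im=cv2.imread("pics/top0.png")
cv2.imwrite("pics/c1.png",cv2.resize(im[90:240,190:390],None,fx=4,fy=4,interpolation=cv2.INTER_CUBIC))
cv2.imwrite("pics/c2.png",cv2.resize(im[200:310,345:485],None,fx=5.4,fy=5.4,interpolation=cv2.INTER_CUBIC))
```

```text
(no output)
```

View pics/c1.png

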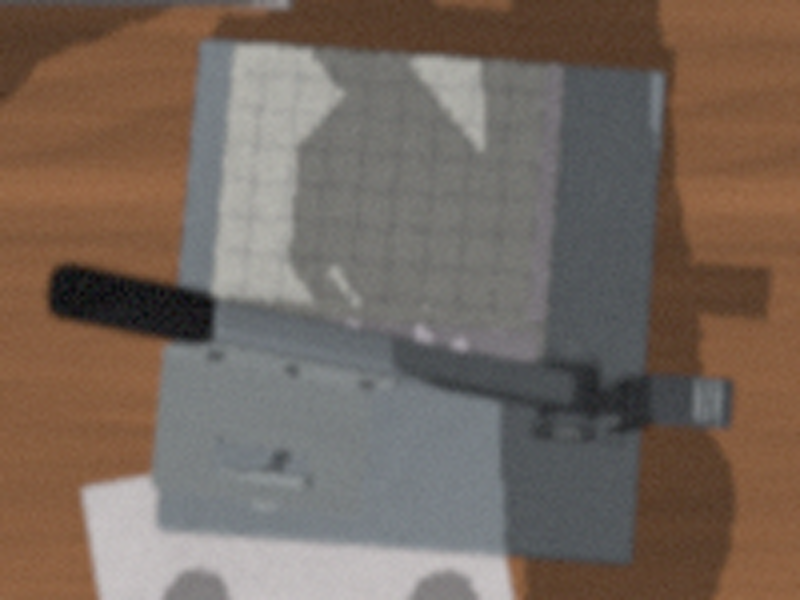

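View pics/c2.png

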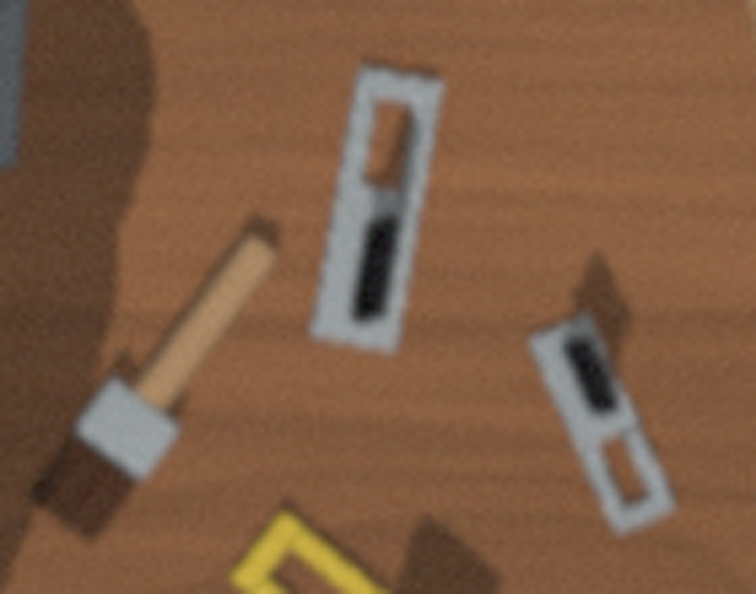

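In c1, the stud head centre is ≈(264,467) and the tab spans (650–733, 375–428). The base corners are readable. In c2, the plate corners are (360,65), (443,80), (398,352), (312,337), and the grip top spans (380,215)–(368,320).

```bash
cat > h.py <<'E'
import numpy as np
from bench import readout, snapshot, camera_params, robot
from scipy.spatial.transform import Rotation as R
def px2w(n,px,z,P=None):
    P=P or camera_params(n); T=P["world_to_cam"]; K=P["intrinsics"]
    d=T[:3,:3].T@np.linalg.solve(K,[*px,1]); c=-T[:3,:3].T@T[:3,3]
    return c+d*(z-c[2])/d[2]
def w2px(n,p,P=None):
    P=P or camera_params(n); q=P["world_to_cam"][:3]@np.array([*p,1]); q=P["intrinsics"]@q; return q[:2]/q[2]
def st():
    s=readout.observe(); r=R.from_quat(s["tool_rot"]); print("t",round(s["time_s"],2),"tcp",s["tcp_pos"].round(4),"F",s["contact_force"].round(1),"open",round(s["opening"],4),"q",s["joint_positions"].round(2)); print("axes x,y,z rows\n",r.as_matrix().T.round(3)); return s,r
def to(p):
    s=readout.observe(); r=R.from_quat(s["tool_rot"]); return r.inv().apply(np.array(p)-s["tcp_pos"]).round(4)
E
python3 - <<'E'
from h import *
np.set_printoptions(suppress=True,precision=4)
c1=lambda u,v:(190+(u+.5)/4-.5,90+(v+.5)/4-.5); c2=lambda u,v:(345+(u+.5)/5.4-.5,200+(v+.5)/5.4-.5)
for z in(.02,.03):
    B=np.array([px2w("top",c1(*p),z) for p in[(203,42),(662,72),(632,562),(157,530)]])
    print(z,B[:,:2].tolist(),[np.linalg.norm(B[i]-B[i-1]).round(4) for i in range(4)])
print("stud",px2w("top",c1(264,467),.068),px2w("top",c1(217,450),.068),px2w("top",c1(310,480),.068))
print("tab",px2w("top",c1(691,402),.081),px2w("top",c1(733,405),.081),px2w("top",c1(650,400),.081))
Q=np.array([px2w("top",c2(*p),.006) for p in[(360,65),(443,80),(398,352),(312,337)]]);print(Q,Q.mean(0),[np.linalg.norm(Q[i]-Q[i-1]).round(4) for i in range(4)])
g=[px2w("top",c2(*p),.054) for p in[(382,215),(367,320)]];print("grip",g)
print("eye",px2w("top",c2(389,143),.006))
d=(Q[0]+Q[1]-Q[2]-Q[3]);print("yaw plate",np.degrees(np.arctan2(d[1],d[0])))
E
```

```text
0.02 [[0.8745043764200533, 0.15607955887125957], [0.855665029871377, -0.1885324259603499], [0.4859899611992154, -0.16852006810495546], [0.5050314746525566, 0.17933349538918908]] [np.float64(0.3702), np.float64(0.3451), np.float64(0.3702), np.float64(0.3484)]
0.03 [[0.8706595508303883, 0.1544360701217169], [0.8519524332489696, -0.18775716378659585], [0.48487202742379953, -0.16788526799047576], [0.5037798929476622, 0.17752679269788374]] [np.float64(0.3676), np.float64(0.3427), np.float64(0.3676), np.float64(0.3459)]
stud [0.5451 0.0961 0.068 ] [0.5568 0.1298 0.068 ] [0.5362 0.0632 0.068 ]
tab [ 0.5932 -0.2055  0.081 ] [ 0.5915 -0.2351  0.081 ] [ 0.5943 -0.1766  0.081 ]
[[ 0.5451 -0.3575  0.006 ]
 [ 0.5374 -0.403   0.006 ]
 [ 0.3881 -0.3772  0.006 ]
 [ 0.3956 -0.3305  0.006 ]] [ 0.4666 -0.367   0.006 ] [np.float64(0.1519), np.float64(0.0461), np.float64(0.1515), np.float64(0.0472)]
grip [array([ 0.4581, -0.3593,  0.054 ]), array([ 0.4026, -0.351 ,  0.054 ])]
eye [ 0.5022 -0.3731  0.006 ]
yaw plate -10.011725860601935
```

```bash
H="python3 -m handwheel"
$H '[[0,[-0.06,0.05,-0.1],0],[0,[-0.06,0.05,-0.1],0],[0,[-0.12,0.11,-0.11],0],[0,[-0.15,0.13,-0.11],0],[0,[-0.15,0.13,-0.11],0]]' 20
for i in 1 2; do :; done
$H '[[0,[-0.15,0.135,0],0],[0,[-0.15,0.135,0],0],[0,[-0.15,0.135,0],0],[0,[-0.15,0.135,0],0],[0,[-0.15,0.135,0],0]]'
$H '[[0,[-0.15,0.135,0],0],[0,[-0.15,0.135,0],0],[0,[-0.15,0.135,0],0],[0,[-0.15,0.135,0],0],[0,[-0.15,0.135,0],0]]'
$H '[[0,[-0.15,0.135,0],0],[0,[-0.15,0.135,0],0],[0,[-0.15,0.135,0],0],[0,[-0.15,0.135,0],0],[0,[-0.15,0.135,0],0]]'
$H '[[0,[0,0,0],0.6],[0,[0,0,0],0.6],[0,[0,0,0],0.6],[0,[0,0,0],0.6],[0,[0,0,0],0.6]]'
$H '[[0,[0,0,0],0.6],[0,[0,0,0],0.6],[0,[0,0,0],0.6],[0,[0,0,0],0.6],[0,[0,0,0],0.6]]'
python3 -c "
from h import *
import cv2
st();print(to([.593,-.206,.3]))
np.set_printoptions(suppress=True,precision=4)
cv2.imwrite('pics/w1.png',snapshot('wrist')[:,:,::-1]);P=camera_params('wrist');np.savez('w1.npz',**P)
C=np.array([.62,.0369,0]);cx=np.array([.9985,-.0546,0]);cy=np.array([.0546,.9985,0])
for t in(.45,.5,.55,.6,.7,.8):
  p=C+cy*(-.16+.33*np.cos(t)-.019*np.sin(t))+np.array([0,0,.072+.33*np.sin(t)+.019*np.cos(t)]);print(t,p.round(3),w2px('top',p))
"
```

```text
time_s: 0.52
tcp_pos: [0.2463, 0.4711, 0.3339]
tool_rot: [0.795, 0.607, -0.0, 0.0]
contact_force: [1.8, 0.7, -0.1]
opening: 0.0254
time_s: 0.93
tcp_pos: [0.3375, 0.288, 0.334]
tool_rot: [0.795, 0.606, -0.001, 0.0]
contact_force: [0.9, 0.3, 0.4]
opening: 0.0002
time_s: 1.35
tcp_pos: [0.4283, 0.1048, 0.3343]
tool_rot: [0.796, 0.606, -0.0, 0.001]
contact_force: [1.5, 0.7, 0.2]
opening: -0.0001
time_s: 1.77
tcp_pos: [0.5189, -0.0782, 0.3344]
tool_rot: [0.796, 0.606, -0.001, 0.001]
contact_force: [-0.1, 0.1, -0.1]
opening: 0.0003
time_s: 2.18
tcp_pos: [0.5186, -0.0782, 0.3341]
tool_rot: [0.94, 0.34, -0.001, 0.001]
contact_force: [-0.7, -0.7, -0.5]
opening: -0.0002
time_s: 2.6
tcp_pos: [0.5183, -0.0781, 0.3337]
tool_rot: [0.999, 0.044, -0.001, 0.001]
contact_force: [-0.0, 0.8, -0.0]
opening: -0.0002
t 2.6 tcp [ 0.5183 -0.0781  0.3337] F [-0.   0.8 -0. ] open -0.0002 q [-0.57  0.27  0.78  1.78 -0.2   1.18  0.35]
axes x,y,z rows
 [[ 0.996  0.088 -0.002]
 [ 0.088 -0.996  0.002]
 [-0.002 -0.002 -1.   ]]
[0.0632 0.1339 0.0338]
0.45 [0.627 0.166 0.233] [220.8941 163.5094]
0.5 [0.627 0.157 0.247] [223.1455 162.3298]
0.55 [0.626 0.148 0.261] [225.7659 161.1856]
0.6 [0.626 0.138 0.274] [228.7586 160.0822]
0.7 [0.624 0.117 0.299] [235.8642 158.0202]
0.8 [0.623 0.093 0.322] [244.4476 156.1885]
```

View pics/w1.png

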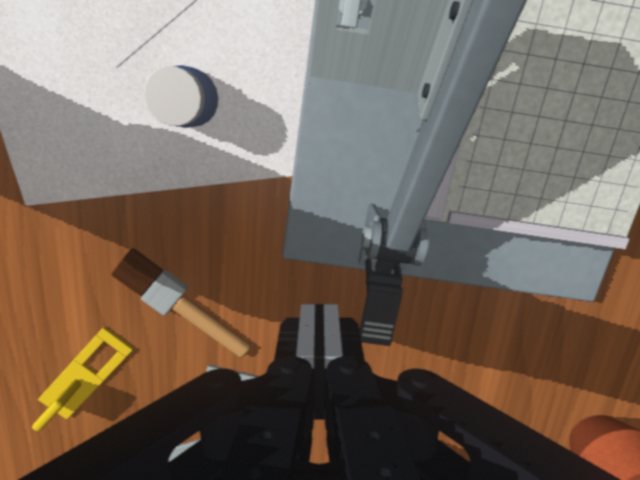

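The wrist view shows the tab with corners ≈(368,272), (401,275), (393,344) and (361,341). The base corners are at (285,258) and (594,300). The stud's near end is at (350,20).

```bash
python3 -c "
from h import *
np.set_printoptions(suppress=True,precision=4)
P=dict(np.load('w1.npz'))
for p in [(361,341),(393,344),(377,342)]: print('tab far',px2w('wrist',p,.081,P))
for p in [(285,258),(594,300)]: print('base',px2w('wrist',p,.015,P))
print('studend',px2w('wrist',(350,22),.068,P))
"
```

```text
tab far [ 0.575  -0.2322  0.081 ]
tab far [ 0.6093 -0.233   0.081 ]
tab far [ 0.5921 -0.232   0.081 ]
base [ 0.4854 -0.1701  0.015 ]
base [ 0.857  -0.1924  0.015 ]
studend [0.5316 0.0716 0.068 ]
```

```bash
H="python3 -m handwheel"
$H '[[0,[0.063,0.134,0.03],0],[0,[0.063,0.134,0.03],0],[0,[0.063,0.134,0.03],0],[0,[0.063,0.134,0.03],0],[0,[0.063,0.134,0.03],0]]'
$H '[[0,[0,0,0.04],0],[0,[0,0,0.08],0],[0,[0,0,0.12],0],[0,[0,0,0.16],0],[0,[0,0,0.19],0]]'
python3 -c "
from h import *
st();print(to([.593,-.206,.09]))"
```

```text
time_s: 3.07
tcp_pos: [0.5919, -0.2121, 0.3019]
tool_rot: [0.999, 0.04, -0.002, 0.003]
contact_force: [-1.5, 0.4, -0.3]
opening: -0.0002
time_s: 3.48
tcp_pos: [0.5895, -0.2116, 0.1084]
tool_rot: [0.999, 0.041, -0.004, 0.002]
contact_force: [0.1, 0.4, 0.5]
opening: 0.0001
t 3.48 tcp [ 0.5895 -0.2116  0.1084] F [0.1 0.4 0.5] open 0.0001 q [-0.15  0.73  0.62  1.71 -0.52  0.87  0.77]
axes x,y,z rows
 [[ 0.997  0.083 -0.008]
 [ 0.083 -0.997  0.003]
 [-0.008 -0.004 -1.   ]]
[ 0.0041 -0.0054  0.0184]
```

Contact should come at z≈0.081, then I follow the arc down and outward (tool +y is outward).

```bash
H="python3 -m handwheel"
$H '[[0,[0.004,-0.003,0.02],0],[0,[0.004,0,0.03],0],[0,[0.004,0.003,0.038],0],[0,[0.004,0.006,0.045],0],[0,[0.004,0.008,0.052],0]]'
$H '[[0,[0,0.002,0.005],0],[0,[0,0.003,0.009],0],[0,[0,0.004,0.012],0],[0,[0,0.004,0.014],0],[0,[0,0.004,0.014],0]]'
python3 -c "
from h import *
import cv2
st();cv2.imwrite('pics/w2.png',snapshot('wrist')[:,:,::-1])"
```

```text
time_s: 3.9
tcp_pos: [0.5921, -0.2231, 0.0571]
tool_rot: [0.999, 0.041, -0.005, 0.004]
contact_force: [-4.5, -6.9, 5.3]
opening: -0.0001
time_s: 4.32
tcp_pos: [0.5932, -0.2295, 0.0464]
tool_rot: [0.999, 0.041, -0.003, 0.005]
contact_force: [-7.6, -1.7, 22.4]
opening: 0.0002
t 4.32 tcp [ 0.5932 -0.2295  0.0464] F [-7.6 -1.7 22.4] open 0.0002 q [-0.09  0.83  0.56  1.7  -0.58  0.78  0.83]
axes x,y,z rows
 [[ 0.997  0.083 -0.007]
 [ 0.083 -0.997  0.009]
 [-0.006 -0.01  -1.   ]]
```

```bash
H="python3 -m handwheel"
$H '[[0,[0,0.0,0.002],0],[0,[0,0,0.004],0],[0,[0,0,0.004],0],[0,[0,0,0.004],0]]'
python3 -c "
from h import *
import cv2
st()"
```

```text
time_s: 4.7
tcp_pos: [0.5946, -0.2313, 0.0454]
tool_rot: [0.999, 0.042, -0.002, 0.006]
contact_force: [-5.4, -1.8, 17.1]
opening: 0.0001
t 4.7 tcp [ 0.5946 -0.2313  0.0454] F [-5.4 -1.8 17.1] open 0.0001 q [-0.09  0.83  0.56  1.7  -0.58  0.78  0.83]
axes x,y,z rows
 [[ 0.997  0.083 -0.004]
 [ 0.084 -0.996  0.012]
 [-0.003 -0.012 -1.   ]]
```

```bash
H="python3 -m handwheel"
$H '[[0,[0,0,-0.03],0],[0,[0,0,-0.07],0],[0,[0,0,-0.11],0],[0,[0,0,-0.15],0],[0,[0,0,-0.19],0]]'
$H '[[0,[0,0,-0.04],0],[0,[0,-0.03,-0.08],0],[0,[0,-0.06,-0.11],0],[0,[0,-0.1,-0.11],0],[0,[0,-0.14,-0.11],0]]'
$H '[[0,[0,-0.04,0],0],[0,[0,-0.08,0],0],[0,[0,-0.12,0],0],[0,[0,-0.16,0],0],[0,[0,-0.18,0],0]]'
python3 -c "
from h import *
import cv2
st();print(to([.623,.155,.27]))
cv2.imwrite('pics/w2.png',snapshot('wrist')[:,:,::-1]);np.savez('w2.npz',**camera_params('wrist'))"
```

```text
time_s: 5.12
tcp_pos: [0.5953, -0.2278, 0.2374]
tool_rot: [0.999, 0.043, -0.001, 0.005]
contact_force: [2.0, -0.9, -0.1]
opening: 0.0003
time_s: 5.53
tcp_pos: [0.5849, -0.0897, 0.3491]
tool_rot: [0.999, 0.043, 0.002, 0.005]
contact_force: [1.1, 1.5, -0.1]
opening: -0.0002
time_s: 5.95
tcp_pos: [0.5683, 0.0973, 0.3471]
tool_rot: [0.999, 0.047, 0.001, 0.003]
contact_force: [-0.3, -0.2, 0.3]
opening: -0.0002
t 5.95 tcp [0.5683 0.0973 0.3471] F [-0.3 -0.2  0.3] open -0.0002 q [-0.81  0.37  0.74  1.63 -0.25  1.24  0.08]
axes x,y,z rows
 [[ 0.995  0.095  0.002]
 [ 0.095 -0.995  0.007]
 [ 0.003 -0.006 -1.   ]]
[ 0.0597 -0.0528  0.0768]
```

View pics/w2.png

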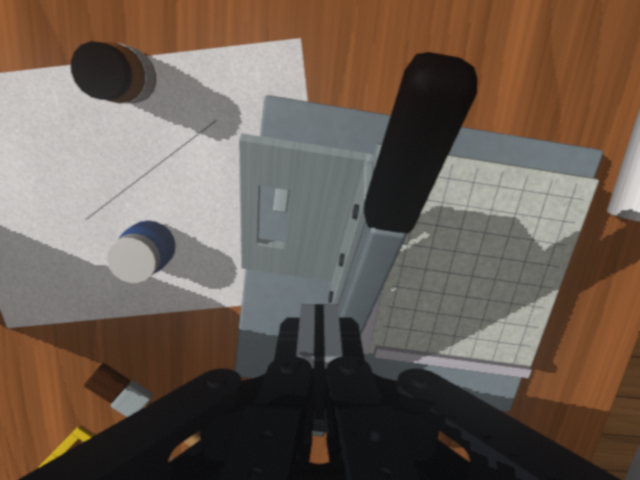

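The wrist view shows the handle from ≈(443,62) to (390,222), with its middle at ≈(417,145). The bracket is raised with its window at (270,215), and part of the stud shows through it.

```bash
python3 -c "
from h import *
np.set_printoptions(suppress=True,precision=4)
P=dict(np.load('w2.npz'))
print('handle',px2w('wrist',(417,145),.245,P), 'near',px2w('wrist',(390,222),.22,P),'far',px2w('wrist',(443,62),.272,P))
C=np.array([.62,.0369,0]);cy=np.array([.0546,.9985,0])
for t in(.45,.5,.55):
  p=C+cy*(-.16+.33*np.cos(t)-.019*np.sin(t))+np.array([0,0,.072+.33*np.sin(t)+.019*np.cos(t)]);print(t,p.round(3),w2px('wrist',p,P))
print(to([.624,.15,.28]))
"
```

```text
handle [0.6168 0.1637 0.245 ] near [0.6136 0.1113 0.22  ] far [0.616  0.2047 0.272 ]
0.45 [0.627 0.166 0.233] [430.002  141.5408]
0.5 [0.627 0.157 0.247] [432.8443 158.8373]
0.55 [0.626 0.148 0.261] [435.4332 178.9356]
[ 0.0603 -0.0443  0.0665]
```

```bash
H="python3 -m handwheel"
$H '[[0,[0.053,-0.047,0],0],[0,[0.053,-0.047,0],0],[0,[0.053,-0.047,0.03],0],[0,[0.053,-0.047,0.06],0],[0,[0.053,-0.047,0.07],0]]'
$H '[[0,[0,0,0.015],0],[0,[0,-0.003,0.03],0],[0,[0,-0.006,0.04],0],[0,[0,-0.01,0.05],0],[0,[0,-0.014,0.06],0]]'
python3 -c "
from h import *
st()"
```

```text
time_s: 6.42
tcp_pos: [0.6144, 0.1529, 0.2726]
tool_rot: [0.999, 0.051, -0.002, 0.003]
contact_force: [-0.0, 0.7, 2.7]
opening: 0.0001
time_s: 6.83
tcp_pos: [0.6138, 0.1671, 0.2131]
tool_rot: [0.999, 0.051, -0.0, 0.003]
contact_force: [2.6, 0.7, 3.4]
opening: 0.0001
t 6.83 tcp [0.6138 0.1671 0.2131] F [2.6 0.7 3.4] open 0.0001 q [-0.78  0.61  0.65  1.62 -0.4   1.05  0.09]
axes x,y,z rows
 [[ 0.995  0.102 -0.001]
 [ 0.102 -0.995  0.005]
 [-0.001 -0.005 -1.   ]]
```

```bash
H="python3 -m handwheel"
$H '[[0,[0,-0.004,0.012],0],[0,[0,-0.008,0.024],0],[0,[0,-0.011,0.036],0],[0,[0,-0.015,0.048],0],[0,[0,-0.018,0.06],0]]'
$H '[[0,[0,-0.004,0.012],0],[0,[0,-0.007,0.024],0],[0,[0,-0.010,0.034],0],[0,[0,-0.012,0.044],0],[0,[0,-0.013,0.054],0]]'
$H '[[0,[0,-0.002,0.003],0],[0,[0,-0.003,0.007],0],[0,[0,-0.003,0.011],0],[0,[0,-0.003,0.013],0],[0,[0,-0.003,0.013],0]]'
python3 -c "
from h import *
st()"
```

```text
time_s: 7.25
tcp_pos: [0.612, 0.1851, 0.1518]
tool_rot: [0.999, 0.051, -0.0, 0.003]
contact_force: [1.3, 0.0, 3.2]
opening: 0.0
time_s: 7.67
tcp_pos: [0.6101, 0.1975, 0.0965]
tool_rot: [0.999, 0.051, -0.001, 0.003]
contact_force: [-0.7, -2.6, 2.9]
opening: 0.0001
time_s: 8.08
tcp_pos: [0.6093, 0.1993, 0.0904]
tool_rot: [0.999, 0.05, -0.003, 0.002]
contact_force: [-24.7, -7.2, 62.9]
opening: 0.0002
t 8.08 tcp [0.6093 0.1993 0.0904] F [-24.7  -7.2  62.9] open 0.0002 q [-0.76  0.76  0.56  1.68 -0.5   0.86  0.11]
axes x,y,z rows
 [[ 0.995  0.1   -0.005]
 [ 0.1   -0.995  0.003]
 [-0.005 -0.003 -1.   ]]
```

```bash
H="python3 -m handwheel"
$H '[[0,[0,0,-0.03],0],[0,[0,0,-0.07],0],[0,[0,0,-0.11],0],[0,[0,0,-0.15],0],[0,[0,0,-0.19],0]]'
$H '[[1,[-0.08,0.21,0],0],[1,[-0.08,0.21,0],0],[1,[-0.08,0.21,0],0],[1,[-0.08,0.21,0],0],[1,[-0.08,0.21,0],0]]'
$H '[[1,[-0.02,0,0.03],0.14],[1,[-0.02,0,0.03],0.14],[1,[-0.02,0,0.03],0.14]]'
python3 -c "
from h import *
import cv2
st()
cv2.imwrite('pics/w3.png',snapshot('wrist')[:,:,::-1]);np.savez('w3.npz',**camera_params('wrist'))"
```

```text
time_s: 8.5
tcp_pos: [0.6094, 0.2005, 0.2822]
tool_rot: [0.999, 0.05, -0.003, 0.001]
contact_force: [0.8, 0.8, 0.4]
opening: 0.0005
time_s: 8.92
tcp_pos: [0.5541, -0.0019, 0.2829]
tool_rot: [0.999, 0.051, -0.003, 0.001]
contact_force: [0.2, -0.8, -0.3]
opening: 0.0605
time_s: 9.17
tcp_pos: [0.5317, -0.004, 0.2516]
tool_rot: [1.0, -0.02, -0.005, 0.0]
contact_force: [0.6, 0.1, -0.3]
opening: 0.0851
t 9.17 tcp [ 0.5317 -0.004   0.2516] F [ 0.6  0.1 -0.3] open 0.0851 q [-0.68  0.39  0.77  1.86 -0.32  1.03  0.19]
axes x,y,z rows
 [[ 0.999 -0.04  -0.01 ]
 [-0.04  -0.999  0.001]
 [-0.01  -0.    -1.   ]]
```

View pics/w3.png

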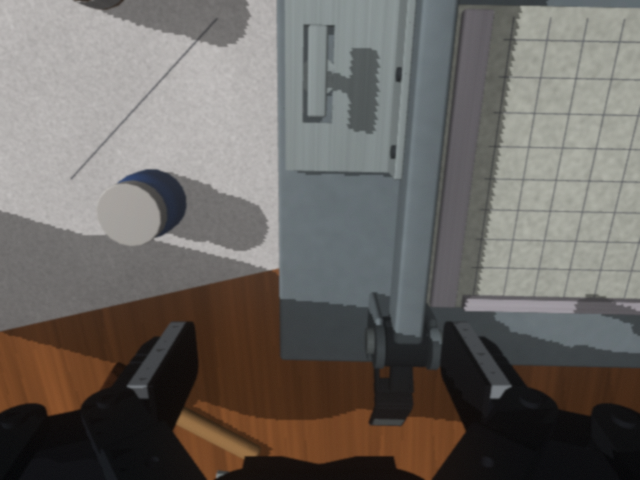

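The blade arm is down and the stud's T-head stands through the window. Its top runs from (318,24) to (316,117), with the centre at (317,70).

```bash
python3 -c "
from h import *
np.set_printoptions(suppress=True,precision=4)
P=dict(np.load('w3.npz'))
print('stud',px2w('wrist',(317,70),.068,P), 'near',px2w('wrist',(316,117),.068,P),'far',px2w('wrist',(318,24),.068,P))
for p in [(302,122),(333,122),(335,26)]: print('window',px2w('wrist',p,.036,P))
for p in [(287,170),(400,178)]: print('bracket edge',px2w('wrist',p,.036,P))
for p in [(281,359),(281,200)]: print('base',px2w('wrist',p,.015,P))
print(to([.43,-.355,.25]))
"
```

```text
stud [0.5342 0.1006 0.068 ] near [0.5323 0.0684 0.068 ] far [0.536  0.1303 0.068 ]
window [0.5203 0.064  0.036 ]
window [0.5455 0.0631 0.036 ]
window [0.5489 0.1336 0.036 ]
bracket edge [0.5057 0.0255 0.036 ]
bracket edge [0.6011 0.0154 0.036 ]
base [ 0.4861 -0.1722  0.015 ]
base [ 0.4968 -0.0046  0.015 ]
[-0.0908  0.3554  0.0037]
```

```bash
H="python3 -m handwheel"
$H '[[1,[-0.08,0.18,0],0],[1,[-0.08,0.18,0],0],[1,[-0.08,0.18,0],0],[1,[-0.08,0.18,0],0],[1,[-0.08,0.18,0],0]]'
$H '[[1,[-0.065,0.165,0.02],0],[1,[-0.065,0.165,0.02],0],[1,[-0.065,0.165,0.02],0],[1,[-0.065,0.165,0.02],0],[1,[-0.065,0.165,0.02],0]]'
$H '[[1,[0,0,0],0.6],[1,[0,0,0],0.6],[1,[0,0,0],0.6],[1,[0,0,0],0.6],[1,[0,0,0],0.6]]'
$H '[[1,[0,0,0],0.6],[1,[0,0,0],0.6],[1,[0,0,0],0.6],[1,[0,0,0],0.6],[1,[0,0,0],0.6]]'
$H '[[1,[0,0,0],0.5],[1,[0,0,0],0.5],[1,[0,0,0],0.5],[1,[0,0,0],0.5],[1,[0,0,0],0.5]]'
python3 -c "
from h import *
import cv2
st()
cv2.imwrite('pics/w4.png',snapshot('wrist')[:,:,::-1]);np.savez('w4.npz',**camera_params('wrist'))"
```

```text
time_s: 9.63
tcp_pos: [0.4473, -0.1829, 0.2549]
tool_rot: [1.0, -0.018, -0.002, 0.001]
contact_force: [0.1, -0.9, -0.5]
opening: 0.0853
time_s: 10.05
tcp_pos: [0.3748, -0.3513, 0.2367]
tool_rot: [1.0, -0.02, -0.001, 0.003]
contact_force: [-1.2, 0.5, 0.5]
opening: 0.0853
time_s: 10.47
tcp_pos: [0.3772, -0.3516, 0.2377]
tool_rot: [0.949, -0.315, 0.001, 0.004]
contact_force: [-0.3, 0.3, -0.7]
opening: 0.0854
time_s: 10.88
tcp_pos: [0.3796, -0.3517, 0.2386]
tool_rot: [0.813, -0.582, 0.003, 0.004]
contact_force: [-1.2, -0.2, 0.2]
opening: 0.0855
time_s: 11.3
tcp_pos: [0.3819, -0.3517, 0.2391]
tool_rot: [-0.644, 0.765, -0.005, -0.003]
contact_force: [-0.5, 0.1, 0.1]
opening: 0.0853
t 11.3 tcp [ 0.3819 -0.3517  0.2391] F [-0.5  0.1  0.1] open 0.0853 q [-0.22  0.57  1.22  1.93 -0.61  1.07 -0.49]
axes x,y,z rows
 [[-0.171 -0.985  0.01 ]
 [-0.985  0.171 -0.004]
 [ 0.002 -0.011 -1.   ]]
```

View pics/w4.png

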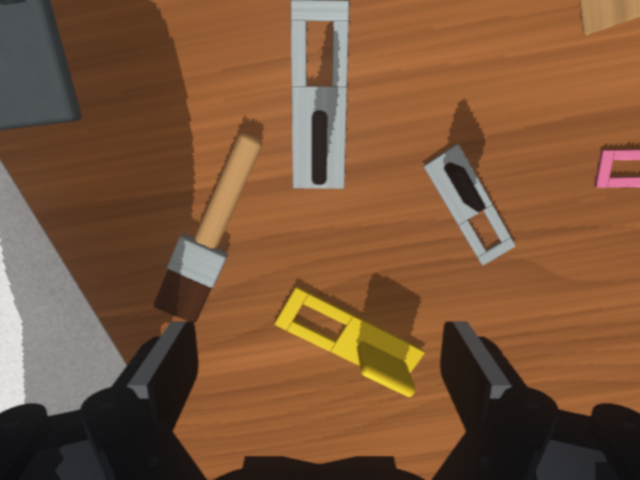

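The larger grey plate lies almost parallel to the view. Its grip top runs from (320,112) to (319,184), and its rear edge from (293,188) to (345,188).

```bash
python3 -c "
from h import *
np.set_printoptions(suppress=True,precision=4)
P=dict(np.load('w4.npz'))
a=px2w('wrist',(320,112),.054,P);b=px2w('wrist',(319,184),.054,P);g=(a+b)/2
print('grip',g,np.linalg.norm(a-b))
r=[px2w('wrist',p,.006,P) for p in[(293,188),(345,188)]];print(r,np.linalg.norm(r[0]-r[1]))
l=[px2w('wrist',p,.006,P) for p in[(293,188),(292,20),(345,188),(349,20)]]
for i in(0,2): d=l[i+1]-l[i];print('yaw',np.degrees(np.arctan2(d[1],d[0])))
print('rear mid',(r[0]+r[1])/2)
u=np.array([.985,-.172,0]);rm=(r[0]+r[1])/2;print('grip centre from rear',rm+u*.039)
"
```

```text
grip [ 0.4279 -0.3612  0.054 ] 0.05349356806140215
[array([ 0.3935, -0.3321,  0.006 ]), array([ 0.3858, -0.3779,  0.006 ])] 0.04649360718208839
yaw -10.18450003043608
yaw -9.721778682385166
rear mid [ 0.3896 -0.355   0.006 ]
grip centre from rear [ 0.428  -0.3617  0.006 ]
```

```bash
H="python3 -m handwheel"
$H '[[1,[0.001,-0.035,0.02],0],[1,[0.001,-0.035,0.06],0],[1,[0.001,-0.035,0.1],0],[1,[0.001,-0.035,0.14],0],[1,[0.001,-0.035,0.15],0]]'
python3 -c "
from h import *
st();print(to([.4162,-.3594,.016]))"
```

```text
time_s: 11.77
tcp_pos: [0.4152, -0.3573, 0.0844]
tool_rot: [-0.649, 0.761, -0.001, -0.003]
contact_force: [-0.8, 1.5, 0.2]
opening: 0.0859
t 11.77 tcp [ 0.4152 -0.3573  0.0844] F [-0.8  1.5  0.2] open 0.0859 q [-0.04  0.8   0.94  1.95 -0.86  0.85 -0.36]
axes x,y,z rows
 [[-0.159 -0.987  0.006]
 [-0.987  0.159  0.002]
 [-0.003 -0.006 -1.   ]]
[ 0.0015 -0.0015  0.0684]
```

```bash
H="python3 -m handwheel"
$H '[[1,[0.001,-0.001,0.03],0.012],[1,[0.001,-0.001,0.055],0.012],[1,[0.001,-0.001,0.068],0.012],[1,[0.001,-0.001,0.068],0.012],[0,[0.001,-0.001,0.068],0.012]]'
$H '[[0,[0,0,0],0],[0,[0,0,0],0],[0,[0,0,0],0],[0,[0,0,0],0],[0,[0,0,0],0]]' 20
$H '[[0,[0,0,-0.002],0],[0,[0,0,-0.005],0],[0,[0,0,-0.01],0],[0,[0,0,-0.015],0],[0,[0,0,-0.02],0]]' 20
$H '[[0,[0,0,-0.005],0],[0,[0,0,-0.01],0],[0,[0,0,-0.015],0],[0,[0,0,-0.02],0],[0,[0,0,-0.025],0]]' 20
python3 -c "
from h import *
import cv2
st()
a=snapshot('wrist')[:,:,::-1];b=snapshot('side')[:,:,::-1];np.savez('w5.npz',**camera_params('wrist'))
cv2.imwrite('pics/w5.png',np.hstack([cv2.resize(a[:,120:520],(400,480)),cv2.resize(b[180:320,340:460],(400,467))[:480] if 0 else cv2.resize(b[160:304,340:460],(400,480))]))"
```

```text
time_s: 12.18
tcp_pos: [0.4166, -0.3595, 0.0176]
tool_rot: [-0.645, 0.764, -0.002, -0.003]
contact_force: [0.1, 0.3, 0.5]
opening: 0.0755
time_s: 12.6
tcp_pos: [0.4169, -0.3596, 0.0181]
tool_rot: [-0.645, 0.764, -0.002, -0.003]
contact_force: [-0.2, -2.6, 2.7]
opening: 0.0126
time_s: 13.02
tcp_pos: [0.4168, -0.3594, 0.0386]
tool_rot: [-0.645, 0.764, -0.002, -0.003]
contact_force: [-0.2, 0.0, -3.5]
opening: 0.0117
time_s: 13.43
tcp_pos: [0.4168, -0.3592, 0.0641]
tool_rot: [-0.645, 0.764, -0.002, -0.003]
contact_force: [0.4, -0.4, -3.3]
opening: 0.0117
t 13.43 tcp [ 0.4168 -0.3592  0.0641] F [ 0.4 -0.4 -3.3] open 0.0117 q [-0.01  0.83  0.9   1.95 -0.9   0.82 -0.34]
axes x,y,z rows
 [[-0.169 -0.986  0.007]
 [-0.986  0.169  0.001]
 [-0.002 -0.007 -1.   ]]
```

View pics/w5.png

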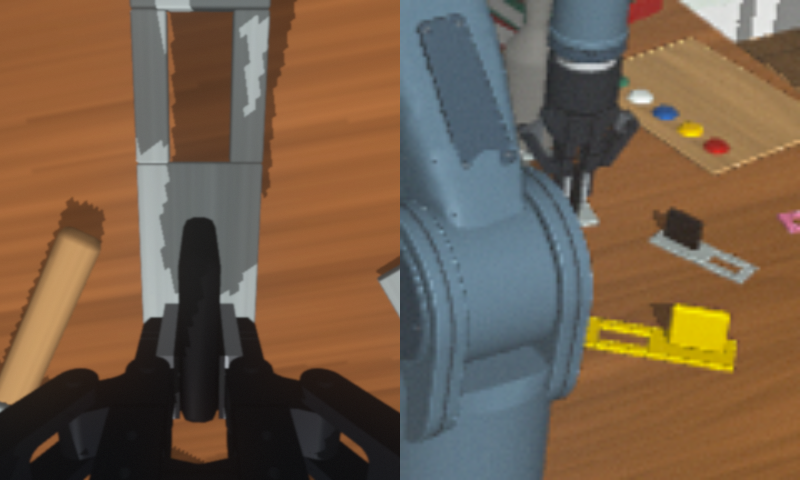

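The wrist view shows the plate gripped straight. The eye's near corners are (288,162) and (352,162) in full-frame pixels, its far corners are (292,10) and (356,10), and the plate edges at row 162 are 256 and 382. The force of -3.3 N is the whole weight, so I fit the tilt next.

```bash
cat > tilt.py <<'E'
from h import *
from scipy.optimize import least_squares
def fit(npz,obs):
    # obs: list of (plate xyz in eye frame top face, (u,v)); unknown pitch a (eye down +), dx along, dz, lateral
    P=dict(np.load(npz)); s=readout.observe(); M=R.from_quat(s["tool_rot"]).as_matrix()
    x,y,z=M.T; G=s["tcp_pos"]-.0187*z
    def world(p,v):
        a,gx,gz,lat=v; u=-y*np.cos(a)+z*np.sin(a); n=-z*np.cos(a)-y*np.sin(a); l=np.cross(n,u)
        return G+u*(p[0]-gx)+l*(p[1]-lat)+n*(p[2]-gz)
    f=lambda v: np.concatenate([(w2px("w",world(p,v),P)-q) for p,q in obs]+[[(v[1]+.084)/.003*2,(v[2]-.031)/.003*2]])
    r=least_squares(f,[.1,-.084,.031,0]); print("pitch deg",np.degrees(r.x[0]).round(2),"gx,gz,lat",r.x[1:].round(4),"res",r.fun.round(1)); v=r.x
    print("eye",world((0,0,0),v).round(4),"tip",world((.039,0,-.003),v).round(4),"rear",world((-.111,0,-.003),v).round(4)); return v
E
python3 -c "
from tilt import *
fit('w5.npz',[((-.025,.011,.003),(288,162)),((-.025,-.011,.003),(352,162)),((.025,.011,.003),(292,10)),((.025,-.011,.003),(356,10)),((-.025,.023,.003),(256,162)),((-.025,-.023,.003),(382,162))])"
```

```text
pitch deg 3.8 gx,gz,lat [-0.0856  0.0312  0.0001] res [ 2.7  0.  -0.7  0.1 -3.6 -0.  -1.8  0.   1.6  0.   2.3  0.1 -1.1  0.1]
eye [ 0.4994 -0.3739  0.0464] tip [ 0.5375 -0.3805  0.0409] rear [ 0.39   -0.3552  0.0507]
```

The plate is level, held by friction. The tool can't tilt, so I'll pivot the plate in the pads by lowering its rear end onto the rigid blade-arm bar, with the eye over the bed. First I carry it there.

```bash
H="python3 -m handwheel"
$H '[[0,[0,0,-0.03],0],[0,[0,0,-0.07],0],[0,[0,0,-0.11],0],[0,[0,0,-0.15],0],[0,[0,0,-0.17],0]]' 60
$H '[[0,[-0.04,0.007,0],0],[0,[-0.08,0.014,0],0],[0,[-0.12,0.02,0],0],[0,[-0.16,0.027,0],0],[0,[-0.197,0.034,0],-0.11]]'
$H '[[0,[-0.04,0.007,0],0],[0,[-0.08,0.014,0],0],[0,[-0.12,0,0],0],[0,[-0.14,-0.03,0],0],[0,[-0.15,-0.07,0],0]]'
python3 -c "
from h import *
st();print(to([.643,.039,.14]))"
```

```text
time_s: 13.95
tcp_pos: [0.4178, -0.3599, 0.2386]
tool_rot: [-0.644, 0.765, -0.005, -0.002]
contact_force: [0.6, -1.2, -3.4]
opening: 0.0115
time_s: 14.37
tcp_pos: [0.4169, -0.1578, 0.2359]
tool_rot: [-0.685, 0.728, -0.004, -0.003]
contact_force: [0.7, -0.1, -1.9]
opening: 0.0112
time_s: 14.78
tcp_pos: [0.4947, -0.0058, 0.2337]
tool_rot: [-0.688, 0.726, -0.001, -0.002]
contact_force: [1.5, -0.0, -1.3]
opening: 0.0117
t 14.78 tcp [ 0.4947 -0.0058  0.2337] F [ 1.5 -0.  -1.3] open 0.0117 q [-0.91  0.44  1.08  1.98 -0.46  0.99 -1.24]
axes x,y,z rows
 [[-0.053 -0.999  0.004]
 [-0.999  0.053  0.001]
 [-0.002 -0.004 -1.   ]]
[-0.053  -0.1459  0.0932]
```

```bash
H="python3 -m handwheel"
$H '[[0,[-0.02,-0.04,0],0],[0,[-0.04,-0.08,0.02],0],[0,[-0.053,-0.12,0.05],0],[0,[-0.053,-0.146,0.08],0],[0,[-0.053,-0.146,0.093],0]]'
$H '[[0,[0,0,0.0],0],[0,[0,0,0],0]]'
python3 -c "
from h import *
st();print(to([.643,.039,.108]))"
```

```text
time_s: 15.2
tcp_pos: [0.6463, 0.0406, 0.1379]
tool_rot: [-0.689, 0.725, -0.001, -0.001]
contact_force: [-1.4, 0.4, -2.6]
opening: 0.0114
time_s: 15.37
tcp_pos: [0.6453, 0.0405, 0.1358]
tool_rot: [-0.689, 0.725, -0.0, -0.003]
contact_force: [0.0, 0.6, -2.6]
opening: 0.0111
t 15.37 tcp [0.6453 0.0405 0.1358] F [ 0.   0.6 -2.6] open 0.0111 q [-0.67  0.81  0.85  1.65 -0.68  1.01 -1.22]
axes x,y,z rows
 [[-0.05  -0.999  0.005]
 [-0.999  0.05   0.004]
 [-0.004 -0.005 -1.   ]]
[0.0015 0.0021 0.0278]
```

```bash
H="python3 -m handwheel"
$H '[[0,[0,0.002,0.01],0],[0,[0,0.002,0.02],0],[0,[0,0.002,0.026],0],[0,[0,0.0,0.03],0],[0,[0,-0.002,0.033],0]]' 20
$H '[[0,[0,-0.002,0.002],0],[0,[0,-0.004,0.004],0],[0,[0,-0.005,0.006],0],[0,[0,-0.006,0.008],0],[0,[0,-0.006,0.008],0]]' 20
python3 -c "
from h import *
import cv2
st()
cv2.imwrite('pics/w6.png',snapshot('wrist')[:,:,::-1]);np.savez('w6.npz',**camera_params('wrist'))"
```

```text
time_s: 15.78
tcp_pos: [0.6479, 0.0403, 0.1052]
tool_rot: [-0.689, 0.725, -0.001, -0.002]
contact_force: [-2.7, 1.0, 12.7]
opening: 0.0112
time_s: 16.2
tcp_pos: [0.6549, 0.0399, 0.0998]
tool_rot: [-0.689, 0.725, -0.001, -0.0]
contact_force: [-1.3, 1.1, 9.3]
opening: 0.0112
t 16.2 tcp [0.6549 0.0399 0.0998] F [-1.3  1.1  9.3] open 0.0112 q [-0.64  0.86  0.81  1.64 -0.73  0.96 -1.2 ]
axes x,y,z rows
 [[-0.051 -0.999  0.002]
 [-0.999  0.051 -0.001]
 [ 0.001 -0.002 -1.   ]]
```

View pics/w6.png

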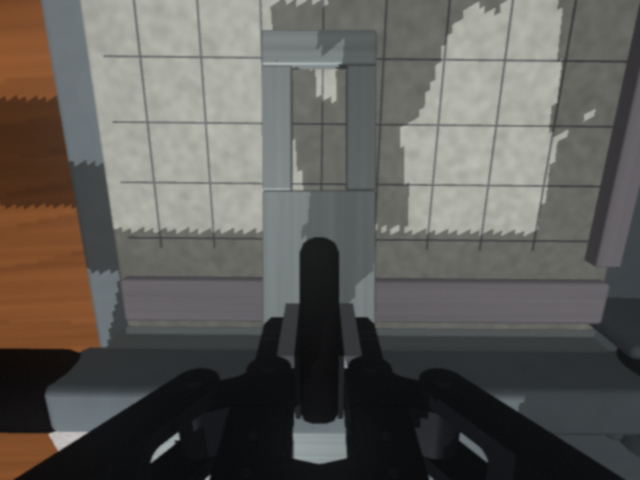

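The pivot works. The plate is clearly tilted with the eye down, with the eye's near edge on row 190 (cols 291–346), its far edge on row 67 and the tip on row 30 (cols 263–376).

```bash
cat > obs.py <<'E'
def obs(near,far,tip,c):  # rows with column pairs
    return [((-.025,.011,.003),(c[0],near)),((-.025,-.011,.003),(c[1],near)),((.025,.011,.003),(c[2],far)),((.025,-.011,.003),(c[3],far)),((.039,.023,.003),(c[4],tip)),((.039,-.023,.003),(c[5],tip))]
E
python3 -c "
from tilt import *;from obs import obs
fit('w6.npz',obs(190,66,30,(291,346,291,346,263,376)))"
```

```text
pitch deg 18.32 gx,gz,lat [-0.0829  0.0312 -0.0008] res [ 0.3 -0.2  0.2 -0.2  0.5 -0.6  0.2 -0.5 -1.3  0.6  0.1  0.7  0.8  0.1]
eye [0.7238 0.0372 0.063 ] tip [0.7599 0.0353 0.0479] rear [0.6176 0.0426 0.0949]
```

```bash
H="python3 -m handwheel"
$H '[[0,[0,-0.001,0.002],0],[0,[0,-0.002,0.004],0],[0,[0,-0.003,0.006],0],[0,[0,-0.003,0.007],0],[0,[0,-0.003,0.007],0]]' 20
$H '[[0,[0,0,0],0],[0,[0,0,0],0],[0,[0,0,-0.01],0],[0,[0,0,-0.03],0],[0,[0,0,-0.06],0]]' 60
python3 -c "
from h import *
import cv2
st()
cv2.imwrite('pics/w7.png',snapshot('wrist')[:,:,::-1]);np.savez('w7.npz',**camera_params('wrist'))"
```

```text
time_s: 16.67
tcp_pos: [0.6576, 0.0398, 0.0931]
tool_rot: [-0.689, 0.725, -0.001, -0.0]
contact_force: [-3.7, 0.4, 4.0]
opening: 0.011
time_s: 17.08
tcp_pos: [0.6554, 0.0403, 0.1513]
tool_rot: [-0.689, 0.725, 0.001, -0.002]
contact_force: [0.2, 1.0, -2.7]
opening: 0.011
t 17.08 tcp [0.6554 0.0403 0.1513] F [ 0.2  1.  -2.7] open 0.011 q [-0.67  0.8   0.86  1.61 -0.67  1.05 -1.23]
axes x,y,z rows
 [[-0.051 -0.999  0.002]
 [-0.999  0.051  0.005]
 [-0.005 -0.002 -1.   ]]
```

View pics/w7.png

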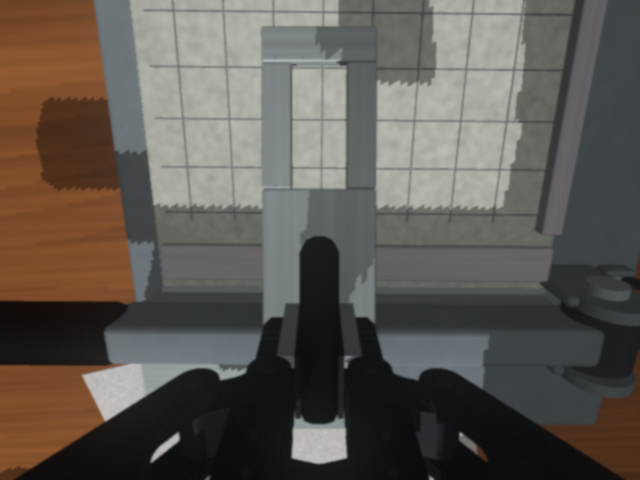

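```bash
python3 -c "
from tilt import *;from obs import obs
fit('w7.npz',obs(188,62,27,(291,347,291,347,262,377)))"
```

```text
pitch deg 17.77 gx,gz,lat [-0.0832  0.0307 -0.0007] res [ 0.5 -0.2 -0.3 -0.2  0.6  0.1 -0.2  0.2 -0.6 -0.1  0.  -0.   0.5 -0.2]
eye [0.7298 0.0363 0.1237] tip [0.7661 0.0344 0.1092] rear [0.6231 0.0418 0.1541]
```

The tilt stayed at 18°, because the plate's rear had only about 3 mm of overlap and slid off the bar's edge. I'll repeat with the tool 10 mm closer.

```bash
H="python3 -m handwheel"
$H '[[0,[0,0.010,0.01],0],[0,[0,0.011,0.03],0],[0,[0,0.011,0.045],0],[0,[0,0.011,0.055],0],[0,[0,0.011,0.057],0]]' 20
$H '[[0,[0,0,0.002],0],[0,[0,0,0.004],0],[0,[0,0,0.005],0],[0,[0,0,0.006],0],[0,[0,0,0.006],0]]' 20
python3 -c "
from h import *
import cv2
st()
im=snapshot('wrist')[:,:,::-1];cv2.imwrite('pics/w8.png',im);np.savez('w8.npz',**camera_params('wrist'))
g=cv2.cvtColor(im,6).astype(float)
old=cv2.cvtColor(cv2.imread('pics/w7.png'),6).astype(float)
for n,i in(('old',old),('new',g)):
  for c in((266,286),(352,372)):
    d=np.diff(i[:240,c[0]:c[1]].mean(1)); k=np.argsort(-abs(d))[:8]; print(n,c,sorted([(int(a),int(d[a])) for a in k]))
  d=np.diff(i[195:230].mean(0)); k=np.argsort(-abs(d))[:10]; print(n,'cols',sorted([(int(a),int(d[a])) for a in k]))
"
```

```text
time_s: 17.55
tcp_pos: [0.649, 0.0401, 0.1011]
tool_rot: [-0.689, 0.725, -0.002, 0.001]
contact_force: [-2.2, 1.5, 7.0]
opening: 0.0108
time_s: 17.97
tcp_pos: [0.6503, 0.0399, 0.0995]
tool_rot: [-0.689, 0.725, -0.002, 0.003]
contact_force: [-12.3, 3.2, 32.6]
opening: 0.0114
t 17.97 tcp [0.6503 0.0399 0.0995] F [-12.3   3.2  32.6] open 0.0114 q [-0.65  0.85  0.81  1.66 -0.73  0.95 -1.19]
axes x,y,z rows
 [[-0.051 -0.999 -0.001]
 [-0.999  0.051 -0.007]
 [ 0.007  0.001 -1.   ]]
old (266, 286) [(9, -15), (10, -17), (12, 20), (25, -22), (58, 20), (61, -30), (187, -21), (188, -19)]
old (352, 372) [(10, -10), (11, -10), (13, 13), (25, -7), (59, -8), (62, 7), (186, -10), (189, 8)]
old cols [(151, 8), (152, 11), (153, 11), (154, 8), (188, -7), (306, -8), (307, -9), (375, 13), (376, 12), (495, 7)]
new (266, 286) [(70, 17), (71, 18), (73, -27), (74, -17), (192, 15), (194, -29), (195, -13), (196, 9)]
new (352, 372) [(40, -8), (71, -6), (72, -8), (74, 7), (192, -7), (193, -9), (195, 8), (196, 8)]
new cols [(109, 16), (110, 17), (111, 15), (155, -11), (212, 12), (262, -11), (376, 11), (408, 15), (428, -12), (431, 11)]
```

```bash
python3 -c "
from tilt import *;from obs import obs
fit('w8.npz',obs(194,73,40,(291,347,291,347,262,377)))"
```

```text
pitch deg 20.65 gx,gz,lat [-0.0823  0.0299 -0.0007] res [ 0.8  0.4 -0.7  0.4  1.3 -0.1 -0.9 -0.   1.2 -0.5 -1.8 -0.4  1.1 -0.7]
eye [0.717  0.0373 0.0617] tip [0.7525 0.0355 0.0453] rear [0.6119 0.0426 0.0973]
```

```bash
H="python3 -m handwheel"
$H '[[0,[0,-0.003,0],0],[0,[0,-0.003,0.001],0],[0,[0,-0.003,0.002],0],[0,[0,-0.003,0.003],0],[0,[0,-0.003,0.003],0]]' 20
python3 -c "
from h import *
import cv2
st()
im=snapshot('wrist')[:,:,::-1];cv2.imwrite('pics/w9.png',im);np.savez('w9.npz',**camera_params('wrist'))
i=cv2.cvtColor(im,6).astype(float)
for c in((266,286),(352,372)):
    d=np.diff(i[:240,c[0]:c[1]].mean(1)); k=np.argsort(-abs(d))[:8]; print(c,sorted([(int(a),int(d[a])) for a in k]))
"
```

```text
time_s: 18.43
tcp_pos: [0.6546, 0.0395, 0.0986]
tool_rot: [-0.689, 0.725, -0.002, 0.004]
contact_force: [-5.5, 1.9, 17.3]
opening: 0.0113
t 18.43 tcp [0.6546 0.0395 0.0986] F [-5.5  1.9 17.3] open 0.0113 q [-0.64  0.85  0.8   1.65 -0.73  0.95 -1.19]
axes x,y,z rows
 [[-0.052 -0.999 -0.002]
 [-0.999  0.052 -0.009]
 [ 0.009  0.002 -1.   ]]
(266, 286) [(69, 22), (70, 13), (71, -11), (72, -22), (73, -13), (191, 15), (193, -26), (194, -16)]
(352, 372) [(38, -7), (70, -8), (73, 7), (191, -6), (192, -10), (193, -5), (194, 8), (195, 9)]
```

The tilt stops at 20.5° because the tip reaches the raised bed at about 45 mm. I want about 25°, so I'll repeat on the handle's overhanging end, where nothing lies under the eye.

```bash
H="python3 -m handwheel"
$H '[[0,[0,0,0],0],[0,[0,0,-0.03],0],[0,[-0.02,0,-0.06],0],[0,[-0.06,0,-0.06],0],[0,[-0.1,-0.002,-0.06],0]]' 40
$H '[[0,[-0.04,-0.001,0],0],[0,[-0.08,-0.002,0],0],[0,[-0.1,-0.003,0],0],[0,[-0.1,-0.003,0],0],[0,[-0.1,-0.003,0],0]]' 40
python3 -c "
from h import *
st();print(to([.670,.24,.097]))"
```

```text
time_s: 18.9
tcp_pos: [0.6622, 0.138, 0.1603]
tool_rot: [-0.687, 0.727, -0.004, 0.004]
contact_force: [0.8, 1.3, -3.9]
opening: 0.0114
time_s: 19.32
tcp_pos: [0.6699, 0.2397, 0.1585]
tool_rot: [-0.688, 0.725, -0.003, 0.004]
contact_force: [-0.1, -0.4, -3.4]
opening: 0.0111
t 19.32 tcp [0.6699 0.2397 0.1585] F [-0.1 -0.4 -3.4] open 0.0111 q [-0.9   0.87  0.86  1.46 -0.7   1.12 -1.54]
axes x,y,z rows
 [[-0.052 -0.999 -0.001]
 [-0.999  0.052 -0.01 ]
 [ 0.01   0.    -1.   ]]
[-0.0003  0.0005  0.0615]
```

```bash
H="python3 -m handwheel"
$H '[[0,[0,0.001,0.03],0],[0,[0,0.001,0.05],0],[0,[0,0.001,0.06],0],[0,[0,0.001,0.064],0],[0,[0,0.001,0.068],0]]' 20
$H '[[0,[0,0,0.001],0],[0,[0,0,0.002],0],[0,[0,0,0.002],0],[0,[0,0,0.002],0],[0,[0,0,0.002],0]]' 20
python3 -c "
from h import *
import cv2
st()
im=snapshot('wrist')[:,:,::-1];cv2.imwrite('pics/w10.png',im);np.savez('w10.npz',**camera_params('wrist'))
i=cv2.cvtColor(im,6).astype(float)
for c in((266,286),(352,372)):
    d=np.diff(i[:240,c[0]:c[1]].mean(1)); k=np.argsort(-abs(d))[:9]; print(c,sorted([(int(a),int(d[a])) for a in k]))
"
```

```text
time_s: 19.73
tcp_pos: [0.6718, 0.2374, 0.0931]
tool_rot: [-0.687, 0.726, -0.005, 0.005]
contact_force: [-0.1, -0.9, 15.8]
opening: 0.0111
time_s: 20.15
tcp_pos: [0.6733, 0.2353, 0.0924]
tool_rot: [-0.687, 0.727, -0.006, 0.005]
contact_force: [1.8, -2.6, 5.5]
opening: 0.0111
t 20.15 tcp [0.6733 0.2353 0.0924] F [ 1.8 -2.6  5.5] open 0.0111 q [-0.87  0.95  0.81  1.49 -0.75  1.02 -1.51]
axes x,y,z rows
 [[-0.056 -0.998  0.001]
 [-0.998  0.056 -0.016]
 [ 0.016 -0.002 -1.   ]]
(266, 286) [(98, 22), (99, 17), (101, -30), (102, -14), (206, 12), (207, 29), (208, 14), (209, -24), (210, -34)]
(352, 372) [(71, 7), (72, 12), (73, 9), (99, -7), (100, -7), (208, -10), (209, -9), (210, 7), (211, 11)]
```

```bash
H="python3 -m handwheel"
python3 -c "
from tilt import *;from obs import obs
fit('w10.npz',obs(209,101,72,(292,346,292,346,263,376)))"
$H '[[0,[0,0,0],0],[0,[0,0,0],0],[0,[0,0,-0.03],0],[0,[0,0,-0.06],0],[0,[0,0,-0.06],0]]' 60
python3 -c "
from h import *
import cv2
st()
im=snapshot('wrist')[:,:,::-1];cv2.imwrite('pics/w11.png',im);np.savez('w11.npz',**camera_params('wrist'))
i=cv2.cvtColor(im,6).astype(float)
for c in((266,286),(352,372)):
    d=np.diff(i[:240,c[0]:c[1]].mean(1)); k=np.argsort(-abs(d))[:9]; print(c,sorted([(int(a),int(d[a])) for a in k]))
d=np.diff(i[120:190].mean(0)); k=np.argsort(-abs(d))[:10]; print('cols',sorted([(int(a),int(d[a])) for a in k]))
"
```

```text
pitch deg 28.75 gx,gz,lat [-0.0808  0.0286 -0.0007] res [ 0.8  1.2 -0.6  1.2  2.2 -0.9 -1.8 -0.8  4.6 -0.8 -5.2 -0.7  2.1 -1.6]
eye [0.731  0.2327 0.0481] tip [0.7641 0.2308 0.0272] rear [0.6316 0.2383 0.0972]
time_s: 20.62
tcp_pos: [0.675, 0.2355, 0.1576]
tool_rot: [-0.687, 0.727, -0.008, 0.008]
contact_force: [2.3, -0.4, -1.3]
opening: 0.0114
t 20.62 tcp [0.675  0.2355 0.1576] F [ 2.3 -0.4 -1.3] open 0.0114 q [-0.9   0.88  0.86  1.46 -0.7   1.11 -1.54]
axes x,y,z rows
 [[-0.056 -0.998 -0.001]
 [-0.998  0.056 -0.023]
 [ 0.023 -0.001 -1.   ]]
(266, 286) [(72, 9), (97, 18), (98, 20), (100, -26), (101, -15), (206, 20), (207, 29), (209, -36), (210, -26)]
(352, 372) [(71, -3), (98, -6), (99, -8), (101, 8), (102, 3), (207, -6), (208, -9), (210, 7), (211, 7)]
cols [(292, -16), (344, 14), (345, 12), (370, -13), (371, -14), (478, 11), (479, 12), (480, 13), (481, 13), (482, 12)]
```

Tilt is about 28°, which gives good vertical margin. I carry it over and turn it to the cutter's y direction.

```bash
H="python3 -m handwheel"
python3 -c "
from tilt import *;from obs import obs
fit('w11.npz',obs(208,100,72,(292,345.5,292,345.5,267,371)))"
$H '[[0,[0,0,-0.04],0],[0,[0,0,-0.08],0],[0,[0.04,0.01,-0.09],0],[0,[0.07,0.03,-0.09],0],[0,[0.1,0.05,-0.09],0]]' 60
$H '[[0,[0.03,0.015,0],0],[0,[0.06,0.03,0],0],[0,[0.1,0.045,0],0],[0,[0.13,0.06,0],0],[0,[0.14,0.06,0],0]]'
$H '[[0,[0,0,0],-0.6],[0,[0,0,0],-0.6],[0,[0,0,0],-0.6],[0,[0,0,0],-0.6],[0,[0,0,0],-0.6]]'
$H '[[0,[0,0,0],-0.6],[0,[0,0,0],-0.6],[0,[0,0,0],-0.6],[0,[0,0,0],-0.6],[0,[0,0,0],-0.6]]'
$H '[[0,[0,0,0],-0.37],[0,[0,0,0],-0.37],[0,[0,0,0],-0.37],[0,[0,0,0],-0.37],[0,[0,0,0],-0.37]]'
python3 -c "
from h import *
import cv2
st()
im=snapshot('wrist')[:,:,::-1];cv2.imwrite('pics/w12.png',im);np.savez('w12.npz',**camera_params('wrist'))
i=cv2.cvtColor(im,6).astype(float)
for c in((272,286),(352,366)):
    d=np.diff(i[:240,c[0]:c[1]].mean(1)); k=np.argsort(-abs(d))[:9]; print(c,sorted([(int(a),int(d[a])) for a in k]))
"
```

```text
pitch deg 29.25 gx,gz,lat [-0.0823  0.0298 -0.0008] res [ 0.7  0.3 -0.7  0.3  2.2 -0.1 -2.  -0.   1.  -0.4 -1.2 -0.4  1.1 -0.8]
eye [0.7321 0.233  0.1086] tip [0.765  0.2312 0.0876] rear [0.6329 0.2386 0.1582]
time_s: 21.08
tcp_pos: [0.6154, 0.1366, 0.2432]
tool_rot: [-0.687, 0.727, -0.007, 0.007]
contact_force: [0.5, -1.4, -2.9]
opening: 0.0108
time_s: 21.5
tcp_pos: [0.5425, -0.0053, 0.2407]
tool_rot: [-0.684, 0.729, -0.006, 0.004]
contact_force: [0.1, -0.6, -3.2]
opening: 0.0114
time_s: 21.92
tcp_pos: [0.5414, -0.0049, 0.2393]
tool_rot: [0.871, -0.492, 0.006, -0.002]
contact_force: [-0.4, 0.2, -3.3]
opening: 0.0113
time_s: 22.33
tcp_pos: [0.5403, -0.0044, 0.2378]
tool_rot: [0.978, -0.209, 0.005, 0.001]
contact_force: [-1.5, -0.0, -2.9]
opening: 0.0112
time_s: 22.75
tcp_pos: [0.5394, -0.0042, 0.2368]
tool_rot: [1.0, -0.027, 0.003, 0.001]
contact_force: [0.1, 0.6, -3.2]
opening: 0.0115
t 22.75 tcp [ 0.5394 -0.0042  0.2368] F [ 0.1  0.6 -3.2] open 0.0115 q [-0.57  0.38  0.63  1.86 -0.27  0.97  0.12]
axes x,y,z rows
 [[ 0.998 -0.055  0.007]
 [-0.055 -0.998  0.003]
 [ 0.007 -0.003 -1.   ]]
(272, 286) [(98, -12), (99, -12), (100, 7), (101, 13), (102, 5), (207, -12), (208, -12), (210, 13), (211, 8)]
(352, 366) [(46, -9), (71, 17), (72, 15), (98, -13), (99, -12), (101, 14), (207, -13), (208, -13), (210, 13)]
```

```bash
cat >> tilt.py <<'E'
S=np.array([.5345,.0997,.060]); D=np.array([.059,.998,0])
def rel(eye): d=eye-S; return "s",round(d@D*1000,1),"lat",round(d@np.array([.998,-.059,0])*1000,1),"h",round(d[2]*1000,1)
def shift(eye,s,h):
    t=S+D*s+np.array([0,0,h]); return R.from_quat(readout.observe()["tool_rot"]).inv().apply(t-eye).round(4)
E
python3 -c "
from tilt import *;from obs import obs
fit('w12.npz',obs(209,100,72,(292,345.5,292,345.5,267,371)))
s=readout.observe();M=R.from_quat(s['tool_rot']).as_matrix();x,y,z=M.T
a,gx,gz,lat=np.radians(28.9),-.0823,.0298,-.0008
u=-y*np.cos(a)+z*np.sin(a);n=-z*np.cos(a)-y*np.sin(a);l=np.cross(n,u)
off=-.0187*z-u*gx-l*lat-n*gz;eye=s['tcp_pos']+off
print('off',off.round(4),'eye',eye.round(4),rel(eye),'u',u.round(3),'n',n.round(3))
for q in((.017,.05),(.017,.004),(-.011,.004)):print(q,shift(eye,*q),'TCP',(S+D*q[0]+[0,0,q[1]]-off).round(4))
"
```

```text
pitch deg 28.48 gx,gz,lat [-0.083   0.0299 -0.0009] res [ 0.7  0.3 -0.7  0.3  2.1  0.1 -1.9  0.2  0.8 -0.6 -1.  -0.5  0.6 -0.7]
eye [0.5423 0.0542 0.1896] tip [0.5443 0.087  0.1683] rear [ 0.5365 -0.0444  0.2402]
off [ 0.0027  0.0575 -0.0473] eye [0.5424 0.0532 0.1897] ('s', np.float64(-46.0), 'lat', np.float64(10.6), 'h', np.float64(129.7)) u [ 0.052  0.873 -0.486] n [0.02  0.485 0.874]
(0.017, 0.05) [-0.011  -0.0632  0.0794] TCP [0.5328 0.0592 0.1573]
(0.017, 0.004) [-0.0113 -0.0634  0.1254] TCP [0.5328 0.0592 0.1113]
(-0.011, 0.004) [-0.0114 -0.0354  0.1255] TCP [0.5311 0.0313 0.1113]
```

```bash
H="python3 -m handwheel"
$H '[[0,[-0.011,-0.03,0.02],0],[0,[-0.011,-0.063,0.04],0],[0,[-0.011,-0.063,0.07],0],[0,[-0.011,-0.063,0.09],0],[0,[-0.011,-0.063,0.098],0]]'
$H '[[0,[0,0,0],0],[0,[0,0,0],0]]'
python3 -c "
from tilt import *
import cv2
s,r=st();off=np.array([.0027,.0575,-.0473]);print(rel(s['tcp_pos']+off))
im=snapshot('wrist')[:,:,::-1];np.savez('w13.npz',**camera_params('wrist'))
cv2.imwrite('pics/w13.png',cv2.resize(im[0:260,200:440],None,fx=2.3,fy=2.3,interpolation=2))"
```

```text
time_s: 23.22
tcp_pos: [0.5305, 0.0595, 0.1356]
tool_rot: [1.0, -0.028, 0.001, 0.002]
contact_force: [-0.7, -0.7, -3.9]
opening: 0.0115
time_s: 23.38
tcp_pos: [0.5301, 0.0592, 0.1354]
tool_rot: [1.0, -0.029, 0.0, 0.003]
contact_force: [1.2, -0.0, -2.7]
opening: 0.0114
t 23.38 tcp [0.5301 0.0592 0.1354] F [ 1.2 -0.  -2.7] open 0.0114 q [-0.61  0.52  0.54  1.95 -0.37  0.77  0.08]
axes x,y,z rows
 [[ 0.998 -0.058  0.001]
 [-0.058 -0.998  0.005]
 [ 0.001 -0.005 -1.   ]]
('s', np.float64(16.8), 'lat', np.float64(-2.7), 'h', np.float64(28.1))
```

View pics/w13.png

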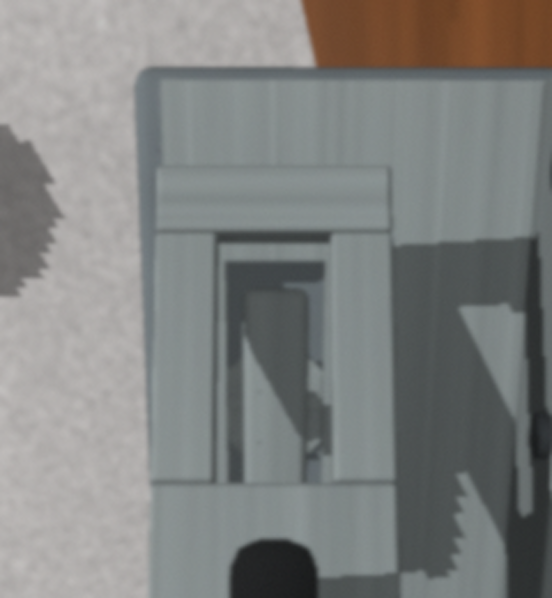

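Through the eye I can see the T-head. Its far end is at crop (276,292), full (319.6,126.5). The eye spans cols 216–332, so its centre is at full col 319 and the head is nicely in line.

```bash
python3 -c "
from tilt import *;from obs import obs
P=dict(np.load('w13.npz'))
e=px2w('w',(319.6,126.5),.068,P);print('head end',e.round(4),'expected',(S+.031*D).round(4))
m=px2w('w',(200+274/2.3,480/2.3),.068,P);print('head mid axis',m.round(4),rel(m))
c=lambda u:200+u/2.3
v=fit('w13.npz',obs(482/2.3,232/2.3,166/2.3,(c(214),c(333),c(216),c(331),c(157),c(390))))
s=readout.observe();M=R.from_quat(s['tool_rot']).as_matrix();x,y,z=M.T
a,gx,gz,lat=v;gx,gz=-.0825,.0299
u=-y*np.cos(a)+z*np.sin(a);n=-z*np.cos(a)-y*np.sin(a);l=np.cross(n,u)
eye=s['tcp_pos']-.0187*z-u*gx-l*lat-n*gz;print(eye.round(4),rel(eye),'u',u.round(3))
"
```

```text
head end [0.5347 0.1291 0.068 ] expected [0.5363 0.1306 0.06  ]
head mid axis [0.5322 0.0888 0.068 ] ('s', np.float64(-11.0), 'lat', np.float64(-1.7), 'h', np.float64(8.0))
pitch deg 28.42 gx,gz,lat [-0.0832  0.031  -0.0008] res [-0.1 -0.2 -0.  -0.1  0.4 -0.1 -0.3 -0.  -0.2  0.   0.2  0.1  0.5  0. ]
eye [0.5336 0.1173 0.0878] tip [0.5356 0.15   0.0664] rear [0.5278 0.0187 0.1384]
[0.5336 0.1172 0.0891] ('s', np.float64(17.4), 'lat', np.float64(-1.9), 'h', np.float64(29.1)) u [ 0.052  0.876 -0.48 ]
```

Laterally aligned within about 0.5 mm, so I lower to h≈4 mm.

```bash
H="python3 -m handwheel"
$H '[[0,[0,0,0.006],0],[0,[0,0,0.012],0],[0,[0,0,0.018],0],[0,[0,0,0.023],0],[0,[0,0,0.025],0]]'
$H '[[0,[0,0,0],0],[0,[0,0.004,0],0],[0,[0,0.008,0],0],[0,[0,0.012,0],0],[0,[0,0.012,0],0]]'
python3 -c "
from h import *
st()"
```

```text
time_s: 23.85
tcp_pos: [0.5305, 0.059, 0.1104]
tool_rot: [1.0, -0.029, 0.001, 0.002]
contact_force: [0.3, -0.1, -3.5]
opening: 0.0113
time_s: 24.27
tcp_pos: [0.5299, 0.0454, 0.1108]
tool_rot: [1.0, -0.03, 0.001, 0.003]
contact_force: [-0.2, -0.5, -3.0]
opening: 0.0111
t 24.27 tcp [0.5299 0.0454 0.1108] F [-0.2 -0.5 -3. ] open 0.0111 q [-0.57  0.56  0.51  1.97 -0.4   0.72  0.13]
axes x,y,z rows
 [[ 0.998 -0.06   0.002]
 [-0.06  -0.998  0.005]
 [ 0.002 -0.005 -1.   ]]
```

```bash
H="python3 -m handwheel"
$H '[[0,[0,0.004,0],0],[0,[0,0.008,0],0],[0,[0,0.012,0],0],[0,[0,0.016,0],0],[0,[0,0.016,0],0]]'
python3 -c "
from h import *
import cv2
st()
P=camera_params('wrist');im=snapshot('wrist')[:,:,::-1];np.savez('w14.npz',**P);cv2.imwrite('pics/w14.png',im)"
```

```text
time_s: 24.68
tcp_pos: [0.5289, 0.0281, 0.1109]
tool_rot: [1.0, -0.031, 0.001, 0.003]
contact_force: [0.3, 0.1, -2.8]
opening: 0.0111
t 24.68 tcp [0.5289 0.0281 0.1109] F [ 0.3  0.1 -2.8] open 0.0111 q [-0.54  0.55  0.51  1.97 -0.4   0.71  0.16]
axes x,y,z rows
 [[ 0.998 -0.061  0.002]
 [-0.061 -0.998  0.006]
 [ 0.002 -0.006 -1.   ]]
```

Past the head with no contact. Next I lower until the tip touches the bracket, then let the plate pivot flat in a light grip.

```bash
H="python3 -m handwheel"
$H '[[0,[0,-0.001,0.003],0],[0,[0,-0.001,0.006],0],[0,[0,-0.001,0.008],0],[0,[0,0.001,0.012],0],[0,[0,0.004,0.016],0]]' 20
$H '[[0,[0,0.004,0.005],0],[0,[0,0.007,0.010],0],[0,[0,0.009,0.014],0],[0,[0,0.010,0.016],0],[0,[0,0.010,0.016],0]]' 20
python3 -c "
from h import *
st()"
```

```text
time_s: 25.15
tcp_pos: [0.5292, 0.0235, 0.0957]
tool_rot: [1.0, -0.031, 0.002, 0.003]
contact_force: [-3.5, -4.9, 9.3]
opening: 0.0114
time_s: 25.57
tcp_pos: [0.5285, 0.0122, 0.0796]
tool_rot: [1.0, -0.031, 0.001, 0.004]
contact_force: [-2.3, -4.3, 4.1]
opening: 0.0116
t 25.57 tcp [0.5285 0.0122 0.0796] F [-2.3 -4.3  4.1] open 0.0116 q [-0.48  0.6   0.48  1.99 -0.43  0.65  0.21]
axes x,y,z rows
 [[ 0.998 -0.062  0.003]
 [-0.062 -0.998  0.007]
 [ 0.003 -0.007 -1.   ]]
```

```bash
H="python3 -m handwheel"
$H '[[0,[0,0.003,0.005],0],[0,[0,0.005,0.010],0],[0,[0,0.007,0.014],0],[0,[0,0.009,0.019],0],[0,[0,0.010,0.022],0]]' 20
$H '[[0,[0,0.0005,0.002],0],[0,[0,0.001,0.004],0],[0,[0,0.0015,0.006],0],[0,[0,0.0015,0.008],0],[0,[0,0.0015,0.008],0]]' 20
python3 -c "
from h import *
import cv2
st()
P=camera_params('wrist');im=snapshot('wrist')[:,:,::-1];np.savez('w15.npz',**P);cv2.imwrite('pics/w15.png',im)
i=cv2.cvtColor(im,6).astype(float)
for c in((262,282),(356,376)):
    d=np.diff(i[:240,c[0]:c[1]].mean(1)); k=np.argsort(-abs(d))[:9]; print(c,sorted([(int(a),int(d[a])) for a in k]))
for r in((30,60),(185,205)):
    d=np.diff(i[r[0]:r[1]].mean(0)); k=np.argsort(-abs(d))[:10]; print(r,'cols',sorted([(int(a),int(d[a])) for a in k]))
"
```

```text
time_s: 25.98
tcp_pos: [0.528, 0.0019, 0.0572]
tool_rot: [1.0, -0.031, 0.001, 0.004]
contact_force: [-1.5, -2.2, 5.2]
opening: 0.0115
time_s: 26.4
tcp_pos: [0.5281, -0.0005, 0.0503]
tool_rot: [0.999, -0.032, 0.001, 0.004]
contact_force: [-5.4, -2.3, 19.1]
opening: 0.0112
t 26.4 tcp [ 5.281e-01 -5.000e-04  5.030e-02] F [-5.4 -2.3 19.1] open 0.0112 q [-0.43  0.65  0.44  1.99 -0.47  0.59  0.26]
axes x,y,z rows
 [[ 0.998 -0.063  0.003]
 [-0.063 -0.998  0.007]
 [ 0.003 -0.007 -1.   ]]
(262, 282) [(6, -15), (7, -18), (8, -10), (9, 11), (10, 21), (11, 11), (166, -17), (168, 15), (169, 13)]
(356, 376) [(6, -13), (7, -14), (9, 11), (161, 10), (165, -12), (166, -16), (168, 17), (232, -16), (233, -10)]
(30, 60) cols [(222, -17), (280, -18), (281, -20), (282, -12), (287, 20), (288, 18), (516, -15), (541, 13), (542, 15), (543, 14)]
(185, 205) cols [(231, -9), (232, -18), (233, -15), (378, -11), (379, -18), (380, -16), (519, 8), (520, 11), (538, -9), (539, -10)]
```

The plate is flat (bottomed at the expected height). Release, then rise.

```bash
H="python3 -m handwheel"
$H '[[0,[0,0,-0.002],0],[0.5,[0,0,-0.002],0],[0.5,[0,0,-0.002],0],[0.5,[0,0,-0.002],0],[0.5,[0,0,-0.002],0]]' 20
$H '[[0.5,[0,0,0],0],[0.5,[0,0,-0.01],0],[0.5,[0,0,-0.03],0],[0.5,[0,0,-0.06],0],[0.5,[0,0,-0.1],0]]'
$H '[[0.5,[0,0.03,-0.04],0],[0.5,[0,0.06,-0.08],0],[0.5,[0,0.09,-0.1],0],[0.5,[0,0.1,-0.1],0],[0.5,[0,0.1,-0.1],0]]'
python3 -c "
from h import *
import cv2
st()
np.savez('w16.npz',**camera_params('wrist'));im=snapshot('wrist')[:,:,::-1];cv2.imwrite('pics/w16.png',im);t=snapshot('top')[:,:,::-1]
cv2.imwrite('pics/w16v.png',np.vstack([im[0:300,180:480],cv2.resize(t[100:240,200:380],(300,233))]))
cv2.imwrite('pics/top16.png',t)"
```

```text
time_s: 26.87
tcp_pos: [0.528, -0.0002, 0.052]
tool_rot: [1.0, -0.031, 0.001, 0.004]
contact_force: [-0.3, -0.2, 0.4]
opening: 0.0427
time_s: 27.28
tcp_pos: [0.526, 0.0005, 0.1519]
tool_rot: [0.999, -0.031, -0.001, 0.004]
contact_force: [0.6, 0.8, 0.6]
opening: 0.0428
time_s: 27.7
tcp_pos: [0.5205, -0.1041, 0.2565]
tool_rot: [0.999, -0.035, 0.002, 0.005]
contact_force: [-1.0, -0.3, -0.3]
opening: 0.0428
t 27.7 tcp [ 0.5205 -0.1041  0.2565] F [-1.  -0.3 -0.3] open 0.0428 q [-0.42  0.35  0.66  1.86 -0.24  1.01  0.27]
axes x,y,z rows
 [[ 0.998 -0.07   0.005]
 [-0.07  -0.997  0.01 ]
 [ 0.005 -0.01  -1.   ]]
```

The viewer's limit is reached, so I check numerically: rectify the wrist image onto the plate-top plane and find the edges there.

```bash
python3 -c "
from tilt import *
import cv2
P=dict(np.load('w16.npz'));im=cv2.imread('pics/w16.png');L=np.array([.998,-.059,0])
S2=S.copy();S2[:2]=[.5345-.0014,.0985]
def rect(z,s0,s1,l0,l1):
    ss=np.arange(s0,s1,.5);ll=np.arange(l0,l1,.5);m=np.array([[w2px('w',(S2+D*a/1e3+L*b/1e3)*[1,1,0]+[0,0,z],P) for b in ll] for a in ss],np.float32)
    return ss,ll,cv2.cvtColor(cv2.remap(im,m[...,0],m[...,1],1),6).astype(float)
def pk(ax,p,k=8):
    d=np.diff(p);i=[j for j in range(1,len(d)-1) if abs(d[j])>=abs(d[j-1]) and abs(d[j])>abs(d[j+1])];i=sorted(i,key=lambda j:-abs(d[j]))[:k];return sorted((float(ax[j]),int(d[j])) for j in i)
for z in(.042,):
    ss,ll,g=rect(z,-140,60,-40,40)
    f=lambda a,b:slice(np.searchsorted(ss,a),np.searchsorted(ss,b)); h=lambda a,b:slice(np.searchsorted(ll,a),np.searchsorted(ll,b))
    print('lat profile s-50..-42',pk(ll,g[f(-60,-45)].mean(0)))
    print('lat profile eye',pk(ll,g[f(-35,-25)].mean(0)))
    print('lat profile rear',pk(ll,g[f(-122,-117)].mean(0)))
    print('s profile left',pk(ss,g[:,h(-19,-14)].mean(1),10)); print('s profile right',pk(ss,g[:,h(14,19)].mean(1),10))
ss,ll,g=rect(.090,-140,0,-30,30);b=g<45;i=np.argwhere(b);print('grip at z.09: s',ss[i[:,0]].min(),ss[i[:,0]].max(),'lat',ll[i[:,1]].min(),ll[i[:,1]].max(),len(i))
print('eye edge px',w2px('w',S2+[0,0,.008],P))
"
```

```text
lat profile s-50..-42 [(-33.5, -9), (-27.0, 5), (-23.0, 1), (-6.0, -14), (-3.0, -2), (6.5, 16), (22.5, -11), (29.0, 6)]
lat profile eye []
lat profile rear [(-33.5, -13), (-23.0, 9), (-17.5, -2), (-8.0, -1), (6.5, -5), (9.5, -4), (17.5, -6), (22.5, -8)]
s profile left [(-136.5, 0), (-135.5, 0), (-134.5, 0), (-127.5, -3), (-125.5, 13), (-115.5, 0), (-110.5, 0), (-83.0, 0), (-70.5, 0), (-50.5, -138)]
s profile right [(-139.5, 0), (-136.0, 0), (-132.5, -13), (-129.5, 0), (-126.0, 21), (-120.5, -15), (-100.5, 0), (-69.0, 0), (-64.0, 12), (-51.0, -138)]
grip at z.09: s -114.5 -0.5 lat -30.0 29.5 14800
eye edge px [316.37115609 -97.89760904]
```

```bash
H="python3 -m handwheel"
$H '[[0.5,[0.008,-0.03,0],0],[0.5,[0.008,-0.06,0],0],[0.5,[0.008,-0.1,0],0],[0.5,[0.008,-0.12,0],0],[0.5,[0.008,-0.12,0],0]]'
python3 -c "
from tilt import *
import cv2
st()
P=camera_params('wrist');im=np.ascontiguousarray(snapshot('wrist')[:,:,::-1]);cv2.imwrite('pics/w17.png',im);L=np.array([.998,-.059,0])
S2=S.copy();S2[:2]=[.5331,.0985]
def rect(z,s0,s1,l0,l1):
    ss=np.arange(s0,s1,.5);ll=np.arange(l0,l1,.5);m=np.array([[w2px('w',(S2+D*a/1e3+L*b/1e3)*[1,1,0]+[0,0,z],P) for b in ll] for a in ss],np.float32)
    return ss,ll,cv2.cvtColor(cv2.remap(im,m[...,0],m[...,1],1),6).astype(float)
def pk(ax,p,k=8):
    d=np.diff(p);i=[j for j in range(1,len(d)-1) if abs(d[j])>=abs(d[j-1]) and abs(d[j])>abs(d[j+1])];i=sorted(i,key=lambda j:-abs(d[j]))[:k];return sorted((float(ax[j]),int(d[j])) for j in i)
ss,ll,g=rect(.042,-100,60,-40,40)
f=lambda a,b:slice(np.searchsorted(ss,a),np.searchsorted(ss,b)); h=lambda a,b:slice(np.searchsorted(ll,a),np.searchsorted(ll,b))
print('lat s-30..-10',pk(ll,g[f(-30,-10)].mean(0),10))
print('lat s12..20',pk(ll,g[f(13,20)].mean(0),10))
print('s left',pk(ss,g[:,h(-20,-15)].mean(1),10)); print('s right',pk(ss,g[:,h(15,20)].mean(1),10)); print('s mid',pk(ss,g[:,h(-9,9)].mean(1),10))
ss,ll,g=rect(.068,-50,50,-20,20);print('head z.068 s',pk(ss,g[:,np.abs(ll)<5].mean(1)),'lat',pk(ll,g[np.abs(ss)<20].mean(0)))
"
```

```text
time_s: 28.22
tcp_pos: [0.5347, 0.0286, 0.2509]
tool_rot: [1.0, -0.027, -0.002, 0.003]
contact_force: [0.1, 0.6, -0.9]
opening: 0.0426
t 28.22 tcp [0.5347 0.0286 0.2509] F [ 0.1  0.6 -0.9] open 0.0426 q [-0.62  0.36  0.61  1.85 -0.24  1.01  0.03]
axes x,y,z rows
 [[ 0.999 -0.054 -0.003]
 [-0.054 -0.999  0.005]
 [-0.004 -0.005 -1.   ]]
lat s-30..-10 [(-33.0, -11), (-27.0, 4), (-23.5, 3), (-21.5, -2), (-12.0, -12), (-9.5, 17), (4.5, -11), (10.5, 14), (15.5, -6), (16.5, -6)]
lat s12..20 [(-33.0, -11), (-30.0, -2), (-27.0, 6), (-23.5, 2), (-22.0, -1), (-9.5, 3), (4.0, -10), (6.0, 10), (16.5, -6), (22.0, -1)]
s left [(-41.0, -6), (-39.5, 5), (4.5, 0), (5.5, 1), (9.0, -6), (10.0, 7), (14.5, -2), (17.5, 2), (18.5, 1), (20.5, -1)]
s right [(-64.0, 9), (-41.5, -6), (-40.0, 6), (-38.0, -7), (-34.0, 4), (-19.0, 5), (2.5, 4), (13.0, 4), (20.0, 6), (22.0, 6)]
s mid [(-64.5, 1), (-61.0, 11), (-41.0, -8), (-39.0, 4), (-36.0, -9), (-33.5, 8), (10.0, 2), (23.5, -1), (32.0, -11), (35.0, 17)]
head z.068 s [(-37.0, -8), (-35.5, 5), (-32.5, -11), (-30.0, 12), (-4.5, 0), (15.0, 0), (30.5, -16), (33.5, 17)] lat [(-10.5, -9), (-8.5, 13), (-6.0, -1), (-2.5, -1), (4.0, -11), (6.5, 3), (10.0, 5), (15.5, -5)]
```

```bash
python3 -c "
from bench import robot
print(robot.finish_job())"
```

```text
the job is handed in; nothing more can be done
None
```

The job is handed in: the catch is pressed, the blade arm is fully down, and the lock plate lies flat on the bracket under the T-head. No verdict was reported.

- **Catch and arm:** I pressed the catch tab to its stop, then pushed the arm down until it met its firm stop (63 N on the wrist).
- **Tilting the plate:** The tool can't tilt, so I pivoted the gripped plate by pressing its rear end on the blade arm. My first tries slid off the bar or stopped at about 20°, because the tip met the raised bed. Repeating on the handle's overhanging end gave about 28°.
- **Fitting:** I worked the eye past the T-head with no contact felt, set the tip down, laid the plate flat and let go.

**Last checks:** These came from the wrist camera by calculation, because the picture viewer's limit of 12 was reached.

| Check | Result |
|---|---|
| Eye centre along the cutter | about 15 mm from the neck axis (limit 24 mm) |
| Eye centre across the cutter | about 1–2 mm off (limit 10 mm) |
| Height and level | plate edges fit a level plate on the bracket at both ends |
| T-head | in full view above the plate |
| Robot | clear of everything, no contact force |

I did not check the other bench items with a final picture. I never felt any contact with them.

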